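Load the wear tester's keyed discs

ROBOT

A 6-joint arm with a two-finger parallel gripper is mounted at the origin on a cart in front of the work surface, level with it; the furniture and walls round the work are solid. World frame = base frame: x ahead of the robot, y to its left, z up, the work surface at z = 0. Lengths are in m, angles in rad, forces in N, time in s.
With the tool pointing down it reaches from about 0.375 to 0.9 m from the base axis. Payload 3.1 kg.
Tool frame: the origin (TCP) lies on the centre line of the jaws, within the pads' length; the fingertips stand 8 mm ahead of it and the grasp point (between the pads) lies 11 mm behind it; z points along the fingers, y is the direction in which the jaws open and shut (so a half turn about z gives the same grasp; the last joint's range is limited). The gripper opens to 85 mm and grips with 20 to 120 N. Pads are 22 mm wide; open, the fingers measure 114 mm over their backs; the gripper's body (76 mm by 85 mm) begins 54 mm behind the grasp point. The pads swing forward as they close: fully open they stand 13 mm farther back than shut.
Start: joints at [0.996, 0.527, 1.433, -0, 1.181, -0.178], TCP at [0.242, 0.576, 0.239] pointing down, gripper open.
Joint ranges: [-3.08, 3.08], [-0.75, 2.2], [0.22, 2.44], [-1.43, 4.57], [0, 2.65], [-2.85, 2.85]. Speed limits (rad/s): [2.79, 2.79, 3.14, 3.14, 3.14, 3.14].

INTERFACE

Orientations are given as a unit quaternion [w, x, y, z].
In Python, from rig import state, capture, camera_info, finish_job gives the robot as it stands. The module is installed in compiled form; this text tells all that it offers.
- The arm moves only by the tool step_arm, never from a script. Its argument "motion" is a list of rows, each a list of 5 numbers: the shift along the tool's x, y, z in cm, then the turn about the tool's z in degrees, then the finger opening in cm, from 0 to 8.54. A call has 1 to 20 rows; each row is the pose to reach, as a shift and turn from the pose commanded when the call began, along the tool's axes at that moment; what a row does not reach only later rows make up. A row lasts 1/10 s, in which the tool goes at most 50 mm and 8.59 degrees, less where a joint would pass 70% of its speed; a pose out of reach is approached as far as the arm can. A call with a gripper value outside its range is refused whole. The fingers move at their own pace and stop on an object; "newtons" is the grip in N (left out, the last holds). Time passes only in rows, so rows that repeat a pose let the fingers close. It gives the time, the measured TCP pose, the force and the opening at its end, in the units of the state.
- state(): the state, without advancing time (a new reading comes with each control period).
- capture(name): name is "scene" or "top" or "wrist"; returns the picture (420x560x3 uint8, blue, green, red); there is no depth.
- camera_info(name): a dict with "mtx" (3x3 intrinsics, pixels), "R" (3x3) and "t" (3): a world point X has camera coordinates R X + t; the wrist camera has in their place "tool_from_camera" (4x4, takes a point from camera to tool coordinates, whose origin is the TCP and whose axes are the flange's). Camera axes: x right, y down, z forward; pixel columns grow to the right and rows downward; lengths in m; the calibration is good to about 2 mm. A picture is of the moment at which its call begins: read the wrist's pose just before it. camera_info takes no time and is no camera call.
- finish_job(): hands the job in, once; it reports no verdict.
The state is a dict: "time_s": time; "joint_pos": joint angles; "qvel": joint speeds; "tau": joint torques, N m; "ee_pos": TCP position; "ee_rot": TCP orientation; "contact_force": force on the tool from outside, world axes, zero at the start; "ft_torque": the same for the moment, N m; "finger_gap": opening from 0.0 (shut) to 1.0 (fully open).
Only numpy, scipy, OpenCV 4.12 (cv2) and the standard library are available. Lean on these libraries where they do the work, as an engineer would, in place of code of your own. Each camera call takes 0.05 s, during which the arm holds its last target.

TASK

Load the wear tester for its next run: take the red collar off the spindle and set it aside, then fit every steel load disc that is lying on the worktop onto the spindle, turning each one on the spindle until its keyway drops over the brass key, and lower it fully home, flat on the seat or on the disc below. Put the collar back on top of the discs, and turn the numbered sleeve so that it is clicked in at the number of discs now on the spindle. Leave the jar, the stopwatch and the steel rule where they are.

Things in the scene. Friction and masses are not known exactly. Their poses are not given: they have to be found in the camera images.
- tester: The wear tester, fixed: a low white box 190 (x) x 300 (y) x 36 mm high, with an upright spindle in its left half and a numbered sleeve in its right half (seen from the robot). Origin under its centre, its front faces its -x. A flat ring 72 mm across stands 4 mm above the housing's top round the spindle's seat.
- spindle_seat (a point): Point on the axis of the steel spindle, on its aluminium seat (60 mm across, 46 mm above the worktop) where the lowest disc rests; z up. The spindle is 25 mm thick and ends 62 mm above the seat, the top 4 mm bevelled; it is braked and does not turn under a disc that is turned on it. The x axis points from the spindle's axis towards the brass key on its side.
- key_top (a point): Middle of the upper end of the brass key, 43 mm above the seat. The key is 10 mm wide, runs up the spindle's side from the seat to here and stands out to 18 mm from the spindle's axis. Above it the last 19 mm of the spindle are plain and round, so a disc put on unaligned rests on the key's end, and falls as soon as its keyway is turned over the key.
- sleeve (a joint): The numbered sleeve: rad, 0 with the figure 0 at the red index line, 0.5236 rad (30 degrees) more for each figure, 0 to 9; grows as the sleeve is turned clockwise seen from above. It clicks into a detent at each figure and springs into the nearest one when let go; a click takes about 0.15 N m. It stops just beyond 0 and 9.
- sleeve_grip (a point): On the sleeve's axis, at the height to grip: a fluted aluminium cylinder 47 mm across and 28 mm high, its top 71 mm above the worktop and 6 mm above this point. Below it a black skirt 80 mm across, its top 43 mm above the worktop, carries white figures; the red index line is on the housing, at the edge of the skirt nearest the tester's front.
- collar_mid (a point): Middle (half-way up) of the red fluted retaining collar: a plain ring 58 mm across, bore 40 mm, 16 mm high, 0.10 kg; it passes freely over spindle and key at any angle. It lies round the spindle on the seat at the start.
- disc0_mid (a point): Middle (half-way up, on the axis) of a steel load disc, 64 mm across, 12 mm high, 0.24 kg, bore 29 mm, with one keyway 14 mm wide cut from the bore out to 20.5 mm from the axis. The disc's x axis points through the keyway, as does a black line on its upper face; z up. At the start it lies flat on the worktop or is absent (three or four of the four are there).
- disc1_mid (a point): The same for another load disc, equal to disc0; may be absent.
- disc2_mid (a point): The same for another load disc, equal to disc0; may be absent.
- disc3_mid (a point): The same for another load disc, equal to disc0; may be absent.
- sample_jar: Bystander: a small sample jar with a yellow lid, 54 mm across, 75 mm high; origin under its centre.
- watch: Bystander: a black stopwatch, 70 x 58 x 18 mm; origin under its centre.
- rule: Bystander: a steel rule with a stop block, 220 mm long, 34 mm wide, 12 mm high; origin under its centre.
There are look-alikes about, which are no part of the job. Leave any orange look-alike of the part that bears disc0_mid alone.

How it is judged:
By the outcome, as a careful person would: the job done as asked, in the order asked, and still so for the second after the job is handed in, with the robot touching nothing.
Of disc0, disc1, disc2, disc3 only 3 to 4 are there at a start; the rules pass over those that are not, and their reading is None.
At some moment in a run one of disc0, disc1, disc2, disc3, collar may be knocked a few centimetres aside while the robot is not near it.
Once in a run the grip may slacken for a moment while it holds something.
It also fails if it takes over 210 s, if anything falls off the work surface, if the arm or the gripper's body presses on something with over 40 N, if the wrist force passes 120 N, or if a joint passes its speed limit or range.

## Working session

There is one attempt and no reset: what is moved stays moved. The work goes in short steps, Python scripts to look and compute and a tool call to move; the robot and the scene stay as the last step left them, time stands still between calls to the robot, and variables do not carry over. Pictures are saved under pics/ and viewed, and the job is handed in when it is done.

Besides the shell and the picture viewer there is one more tool, called after "Call:" as name(argument=value, ...), one argument or row to a line, values as JSON. step_arm: Moves the arm, as the interface text tells. Its arguments: {"type":"object","properties":{"motion":{"type":"array"},"newtons":{"type":"number"}},"required":["motion"]}

```bash
mkdir -p pics; python3 - <<'E'
from rig import *
import cv2
print(state())
for n in ("scene","top","wrist"):
    cv2.imwrite(f"pics/{n}0.png",capture(n)); print(n,camera_info(n))
E
```

```text
{'time_s': 0.0, 'joint_pos': array([ 9.95473093e-01,  5.28453254e-01,  1.43393234e+00,  1.66095441e-05,
        1.18139218e+00, -1.78509667e-01]), 'qvel': array([-0.00221422,  0.00115279, -0.00025901,  0.00067344, -0.00079211,
        0.00094068]), 'tau': array([-2.74853874e-04, -4.42350805e+01, -1.78021199e+01, -1.20404975e-04,
        8.37752013e-03,  7.84984366e-06]), 'ee_pos': array([0.24113169, 0.57583979, 0.23833198]), 'ee_rot': array([-4.09264166e-04,  1.97110602e-01,  9.80380649e-01, -1.01304351e-03]), 'contact_force': array([ 0.36873959,  1.26098344, -0.26341731]), 'ft_torque': array([ 0.02826901, -0.00363495, -0.05839204]), 'finger_gap': 0.9980318673097512}
scene {'mtx': array([[399.46049297,   0.        , 281.54354478],
       [  0.        , 399.46049297, 207.96630157],
       [  0.        ,   0.        ,   1.        ]]), 'R': array([[ 0.90023965, -0.43505934, -0.01708648],
       [-0.30021226, -0.59182979, -0.74807092],
       [ 0.31534295,  0.67857267, -0.66339879]]), 't': array([-0.55975788,  0.14567538,  1.15926613])}
top {'mtx': array([[452.01108846,   0.        , 289.01052116],
       [  0.        , 452.01108846, 208.09066971],
       [  0.        ,   0.        ,   1.        ]]), 'R': array([[-0.02909905, -0.9992669 , -0.02487782],
       [-0.99384484,  0.0315847 , -0.10618308],
       [ 0.106891  ,  0.02163486, -0.99403534]]), 't': array([-0.08008098,  0.55353015,  1.23985272])}
wrist {'mtx': array([[328.4647433 ,   0.        , 280.97815457],
       [  0.        , 328.4647433 , 205.45106815],
       [  0.        ,   0.        ,   1.        ]]), 'tool_from_camera': array([[-3.23707341e-04, -9.45591500e-01, -3.25356128e-01,
         8.34233521e-02],
       [ 9.99999680e-01, -6.81486347e-05, -7.96869785e-04,
        -3.33414387e-04],
       [ 7.31340720e-04, -3.25356282e-01,  9.45591220e-01,
        -1.35764865e-01],
       [ 0.00000000e+00,  0.00000000e+00,  0.00000000e+00,
         1.00000000e+00]])}
```

View pics/scene0.png

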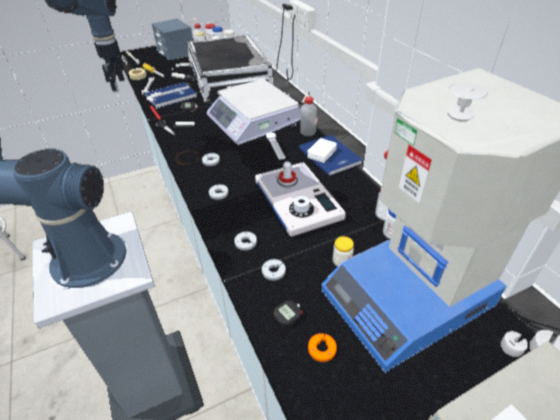

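View pics/top0.png

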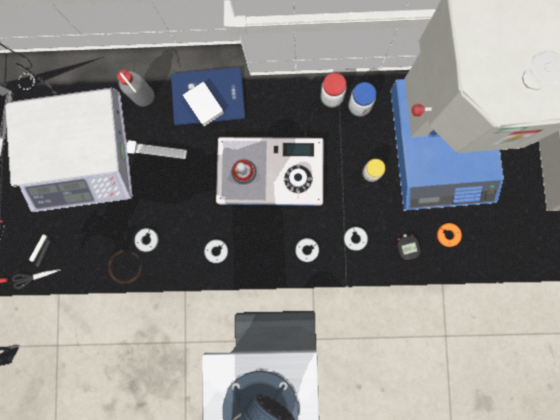

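View pics/wrist0.png

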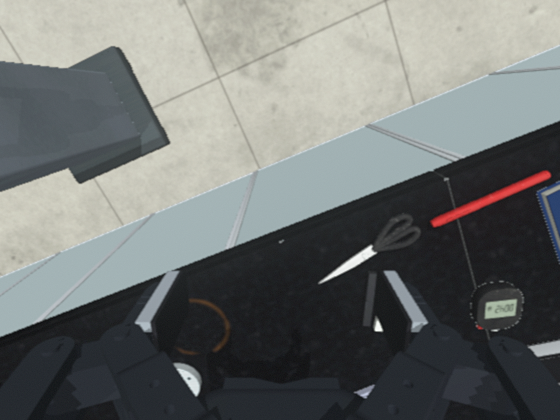

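```bash
cat > h.py <<'E'
from rig import *
import numpy as np, cv2
from scipy.spatial.transform import Rotation as Rn
def rot(q): return Rn.from_quat([q[1],q[2],q[3],q[0]]).as_matrix()
def ray(name,uv,z,st=None):
    c=camera_info(name); d=np.linalg.inv(c['mtx'])@np.array([uv[0],uv[1],1.])
    if name=='wrist':
        st=st or state(); T=c['tool_from_camera']; R=rot(st['ee_rot'])
        o=st['ee_pos']+R@T[:3,3]; v=R@(T[:3,:3]@d)
    else:
        o=-c['R'].T@c['t']; v=c['R'].T@d
    return o+v*(z-o[2])/v[2]
def proj(name,X,st=None):
    c=camera_info(name); X=np.asarray(X,float)
    if name=='wrist':
        st=st or state(); T=c['tool_from_camera']; R=rot(st['ee_rot'])
        p=T[:3,:3].T@(R.T@(X-st['ee_pos'])-T[:3,3])
    else: p=c['R']@X+c['t']
    p=c['mtx']@p; return p[:2]/p[2]
def yaw(st):  # world direction angle (deg) of tool x and y
    R=rot(st['ee_rot']); return np.degrees(np.arctan2(R[1,0],R[0,0])),np.degrees(np.arctan2(R[1,1],R[0,1]))
def crop(img,cx,cy,r,s,fn):
    c=img[max(0,int(cy-r)):int(cy+r),max(0,int(cx-r)):int(cx+r)]
    cv2.imwrite(fn,cv2.resize(c,None,fx=s,fy=s,interpolation=cv2.INTER_CUBIC))
def goto(p,ang=None,st=None):
    """tool-axis shift cm to world p; turn (deg) so tool y axis at world angle ang (mod 180)"""
    st=st or state(); R=rot(st['ee_rot']); d=R.T@(np.array(p)-st['ee_pos'])*100
    t=None
    if ang is not None:
        t=-((ang-yaw(st)[1]+90)%180-90)
    return np.round(d,2),t
E
python3 - <<'E'
from h import *
im=cv2.imread('pics/top0.png')
t=[]
for (x,y) in [(147,240),(216,252),(308,251),(356,239)]:
    t.append(cv2.resize(im[y-20:y+20,x-20:x+20],None,fx=7,fy=7,interpolation=cv2.INTER_CUBIC))
    t[-1]=t[-1]
cv2.imwrite('pics/d4.png',np.vstack([np.hstack(t[:2]),np.hstack(t[2:])]))
cv2.imwrite('pics/tester.png',cv2.resize(im[130:215,210:330],None,fx=6,fy=6,interpolation=cv2.INTER_CUBIC))
print(yaw(state()))
E
```

```text
(np.float64(157.26506898694052), np.float64(67.26509484784715))
```

View pics/d4.png

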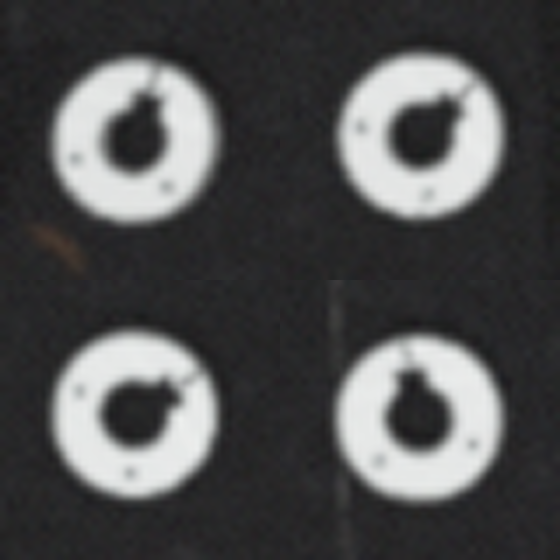

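View pics/tester.png

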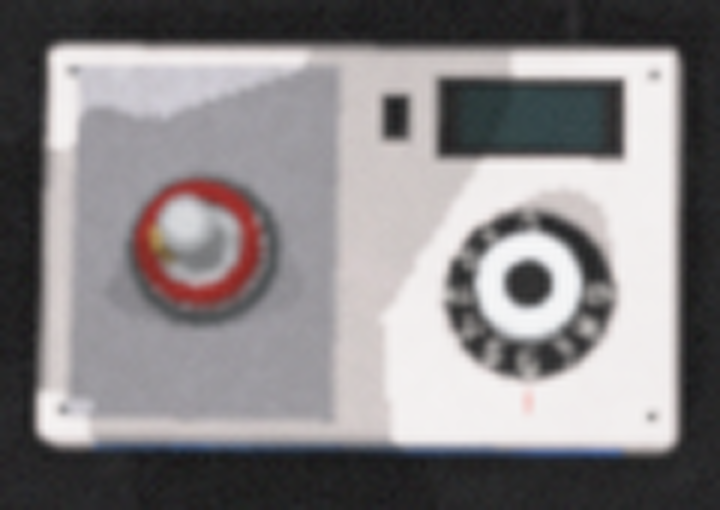

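```bash
python3 - <<'E'
from h import *
np.set_printoptions(precision=4,suppress=True)
for n,c,l in [('d0',(145.9,239.6),(148.7,230.3)),('d1',(215.6,250.9),(222.7,244.2)),('d2',(306.9,249.9),(315.7,243.9)),('d3',(355.6,238.2),(353.7,229.0))]:
    a=ray('top',c,.012);b=ray('top',l,.012); d=b-a
    print(n,a[:2],np.hypot(*a[:2]),np.degrees(np.arctan2(d[1],d[0])))
# tester: spindle top approx, collar center
f=lambda x,y:(210+(x+.5)/6-.5,130+(y+.5)/6-.5)
print('collar',ray('top',f(202,242),.062)); print('ring',ray('top',f(207,250),.040))
print('sleeve top',ray('top',f(529,283),.071),'skirt',ray('top',f(530,294),.043))
for q,z in [((50,48),.036),((678,45),.036),((40,440),.036),((678,447),.036)]: print(ray('top',f(*q),z))
print('spinT',ray('top',f(185,218),.108))
E
```

```text
d0 [0.4755 0.313 ] 0.5692459467662427 -16.790789665366464
d1 [0.4376 0.1144] 0.452308190117278 -48.11970529347067
d2 [ 0.4328 -0.1434] 0.455952898533726 -57.56382413057101
d3 [ 0.4615 -0.2813] 0.5404967833863082 9.117208172504887
collar [0.6573 0.0257 0.062 ]
ring [0.6577 0.0261 0.04  ]
sleeve top [ 0.6315 -0.1242  0.071 ] skirt [ 0.6313 -0.1245  0.043 ]
[0.7583 0.0995 0.036 ]
[ 0.7491 -0.198   0.036 ]
[0.5711 0.1065 0.036 ]
[ 0.5583 -0.1909  0.036 ]
spinT [0.6593 0.0275 0.108 ]
```

```bash
python3 - <<'E'
from h import *
print(goto([.6475,.026,.22],90))
E
```

```text
(array([-58.73, -35.02,   1.9 ]), np.float64(-22.734905152152848))
```

Call:
step_arm(
  motion=[
    [-58.7, -35, 1.9, -22.7, 8.5],
    [-58.7, -35, 1.9, -22.7, 8.5],
    [-58.7, -35, 1.9, -22.7, 8.5],
    [-58.7, -35, 1.9, -22.7, 8.5],
    [-58.7, -35, 1.9, -22.7, 8.5],
    [-58.7, -35, 1.9, -22.7, 8.5],
    [-58.7, -35, 1.9, -22.7, 8.5],
    [-58.7, -35, 1.9, -22.7, 8.5],
    [-58.7, -35, 1.9, -22.7, 8.5],
    [-58.7, -35, 1.9, -22.7, 8.5],
    [-58.7, -35, 1.9, -22.7, 8.5],
    [-58.7, -35, 1.9, -22.7, 8.5],
    [-58.7, -35, 1.9, -22.7, 8.5],
    [-58.7, -35, 1.9, -22.7, 8.5],
    [-58.7, -35, 1.9, -22.7, 8.5],
    [-58.7, -35, 1.9, -22.7, 8.5],
    [-58.7, -35, 1.9, -22.7, 8.5],
    [-58.7, -35, 1.9, -22.7, 8.5],
  ],
)

```text
time_s: 1.95
ee_pos: [0.6466, 0.0283, 0.2202]
ee_rot: [-0.001, -0.001, 1.0, 0.0]
contact_force: [-0.6, -0.6, 0.8]
finger_gap: 0.994
```

```bash
python3 - <<'E'
from h import *
s=state();print(s['time_s'],s['ee_pos'],yaw(s))
cv2.imwrite('pics/w1.png',cv2.resize(capture('wrist'),None,fx=1.42,fy=1.42))
E
```

```text
1.95 [0.64662465 0.0282639  0.22023909] (np.float64(-179.93022630548026), np.float64(90.06975273847799))
```

View pics/w1.png

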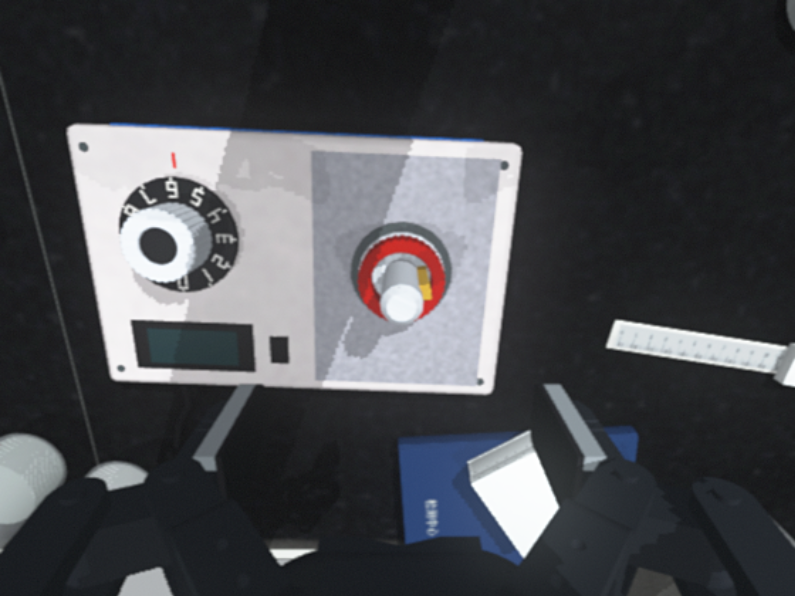

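```bash
python3 - <<'E'
from h import *
im=cv2.imread('pics/w1.png')
crop(im,405,275,70,5,'pics/c1.png')
E
```

```text
(no output)
```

View pics/c1.png

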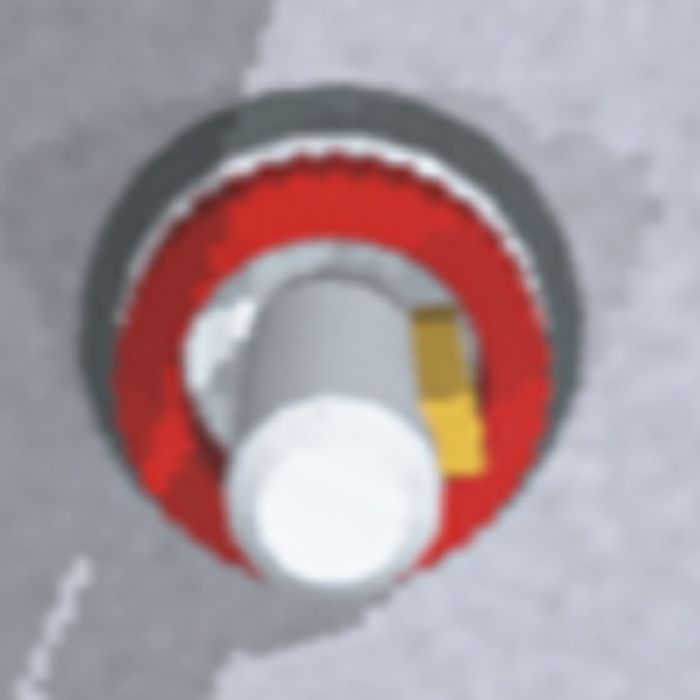

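```bash
python3 - <<'E'
from h import *
np.set_printoptions(precision=4,suppress=True)
g=lambda x,y:(((335+(x+.5)/5-.5)+.5)/1.42-.5,((205+(y+.5)/5-.5)+.5)/1.42-.5)
s=state()
r=lambda p,z:ray('wrist',g(*p),z,s)
print('top',r((335,515),.108),'bev',r((335,490),.104))
for p,z in [((82,330),.04),((583,330),.04),((335,85),.04),((115,370),.062),((552,370),.062),((335,152),.062)]:print(p,r(p,z))
a=r((470,392),.089);b=r((487,470),.089);print('key',a,b,np.linalg.norm(a-b),(a+b)/2, np.degrees(np.arctan2(*(b-a)[:2])))
E
```

```text
top [0.6579 0.0289 0.108 ] bev [0.6563 0.029  0.104 ]
(82, 330) [ 0.6559 -0.0065  0.04  ]
(583, 330) [0.6558 0.0643 0.04  ]
(335, 85) [0.6211 0.0292 0.04  ]
(115, 370) [0.655  0.0001 0.062 ]
(552, 370) [0.6549 0.0578 0.062 ]
(335, 152) [0.6257 0.0291 0.062 ]
key [0.6493 0.0453 0.089 ] [0.6593 0.0475 0.089 ] 0.010230580067445835 [0.6543 0.0464 0.089 ] 77.10196974444342
```

Call:
step_arm(
  motion=[
    [-0.9, 0.07, 2, 0, 8.5],
    [-0.9, 0.07, 6, 0, 8.5],
    [-0.9, 0.07, 10, 0, 8.5],
    [-0.9, 0.07, 13, 0, 8.5],
    [-0.9, 0.07, 15, 0, 8.5],
    [-0.9, 0.07, 16, 0, 8.5],
    [-0.9, 0.07, 16.5, 0, 8.5],
    [-0.9, 0.07, 16.5, 0, 8.5],
    [-0.9, 0.07, 16.5, 0, 4],
    [-0.9, 0.07, 16.5, 0, 4],
    [-0.9, 0.07, 16.5, 0, 4],
    [-0.9, 0.07, 16.5, 0, 4],
    [-0.9, 0.07, 16.5, 0, 4],
    [-0.9, 0.07, 16.5, 0, 4],
  ],
  newtons=50,
)

```text
time_s: 3.4
ee_pos: [0.6576, 0.0276, 0.0577]
ee_rot: [0.001, 0.0, 1.0, 0.0]
contact_force: [-1.7, 1.4, 5.5]
finger_gap: 0.661
```

Call:
step_arm(
  motion=[
    [0, 0, -1, 0, 4],
    [0, 0, -2.5, 0, 4],
    [0, 0, -5, 0, 4],
    [0, 0, -8, 0, 4],
    [0, 0, -11, 0, 4],
    [0, 0, -14, 0, 4],
    [0, 0, -16, 0, 4],
  ],
)

```text
time_s: 4.1
ee_pos: [0.6576, 0.027, 0.2195]
ee_rot: [0.002, 0.0, 1.0, -0.001]
contact_force: [-0.4, 1.9, -1.5]
finger_gap: 0.661
```

```bash
python3 - <<'E'
from h import *
s=state();print(s['time_s'],s['ee_pos'],yaw(s))
cv2.imwrite('pics/w2.png',capture('wrist'))
print(goto([.46,-.02,.12],90))
E
```

```text
4.1 [0.6575714  0.02697624 0.21945587] (np.float64(179.96680113889445), np.float64(89.96644837873419))
(array([20.03, -4.67, 10.07]), np.float64(-0.025745863057466067))
```

View pics/w2.png

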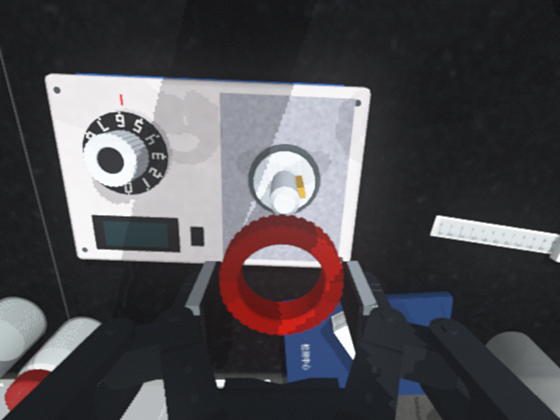

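Call:
step_arm(
  motion=[
    [4, -1, 0, 0, 4],
    [9, -2, 1, 0, 4],
    [14, -3, 3, 0, 4],
    [18, -4.2, 6, 0, 4],
    [20, -4.7, 10, 0, 4],
    [20, -4.7, 14, 0, 4],
    [20, -4.7, 17.5, 0, 4],
    [20, -4.7, 19.5, 0, 4],
    [20, -4.7, 20.3, 0, 4],
    [20, -4.7, 20.7, 0, 4],
    [20, -4.7, 20.7, 0, 4],
  ],
)

```text
time_s: 5.25
ee_pos: [0.4558, -0.0195, 0.0115]
ee_rot: [0.0, 0.0, 1.0, -0.0]
contact_force: [-4.5, -1.8, 23.1]
finger_gap: 0.662
```

```bash
python3 - <<'E'
from h import *
im=cv2.imread('pics/w2.png')
crop(im,285,185,45,8,'pics/c2.png')
E
```

```text
(no output)
```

View pics/c2.png

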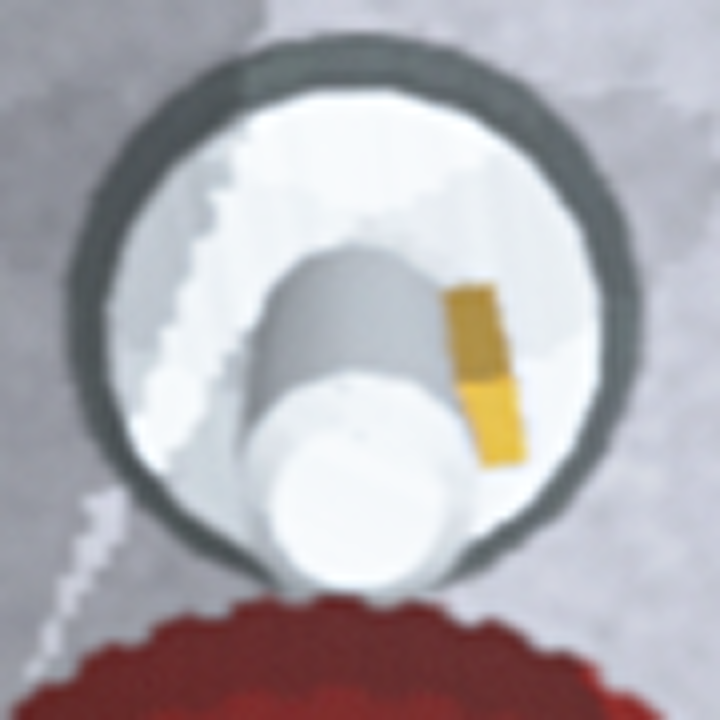

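Call:
step_arm(
  motion=[
    [0, 0, -0.1, 0, 8.5],
    [0, 0, -0.2, 0, 8.5],
    [0, 0, -0.2, 0, 8.5],
    [0, 0, -0.2, 0, 8.5],
    [0, 0, -2, 0, 8.5],
    [0, 0, -6, 0, 8.5],
    [0, 0, -11, 0, 8.5],
    [0, 0, -15, 0, 8.5],
  ],
)

```text
time_s: 6.05
ee_pos: [0.4565, -0.0194, 0.16]
ee_rot: [-0.0, 0.0, 1.0, -0.0]
contact_force: [0.9, 0.4, 0.7]
finger_gap: 0.995
```

```bash
python3 - <<'E'
from h import *
np.set_printoptions(precision=4,suppress=True)
s2=dict(ee_pos=np.array([0.6575714,0.02697624,0.21945587]),ee_rot=np.array([0.002,0,1,-.001]))
g=lambda x,y:(240+(x+.5)/8-.5,140+(y+.5)/8-.5)
r=lambda p,z:ray('wrist',g(*p),z,s2)
print('top',r((357,515),.108))
for p,z in [((68,310),.04),((642,310),.04),((355,35),.04),((107,310),.046),((605,310),.046),((355,88),.046)]:print(p,r(p,z))
a=r((517,378),.089);b=r((526,463),.089);print('key',a,b,np.linalg.norm(a-b),(a+b)/2, np.degrees(np.arctan2(*(b-a)[:2])))
a=r((450,383),.089);b=r((482,467),.089);print('keyin',a,b)
a=r((445,290),.046);b=r((495,285),.046);print('keyfoot',a,b)
s=state();print(s['time_s'],s['ee_pos'],yaw(s),s['contact_force'])
cv2.imwrite('pics/w3.png',capture('wrist'));cv2.imwrite('pics/top3.png',capture('top'))
print(goto([.4376-.01,.1144,.13],-18))
E
```

```text
top [0.6581 0.0286 0.108 ]
(68, 310) [ 0.6548 -0.0066  0.04  ]
(642, 310) [0.6547 0.0642 0.04  ]
(355, 35) [0.621  0.0287 0.04  ]
(107, 310) [ 0.6532 -0.0012  0.046 ]
(605, 310) [0.6532 0.059  0.046 ]
(355, 88) [0.6263 0.0287 0.046 ]
key [0.6494 0.0455 0.089 ] [0.6588 0.0467 0.089 ] 0.00944820994852133 [0.6541 0.0461 0.089 ] 82.88275842804681
keyin [0.65   0.0385 0.089 ] [0.6593 0.042  0.089 ]
keyfoot [0.6507 0.0396 0.046 ] [0.6501 0.0456 0.046 ]
6.05 [ 0.4565 -0.0194  0.16  ] (np.float64(179.96895728357723), np.float64(89.9689573539034)) [0.8915 0.407  0.7411]
(array([ 3.26, 13.47,  3.19]), np.float64(-72.00865480671416))
```

View pics/w3.png

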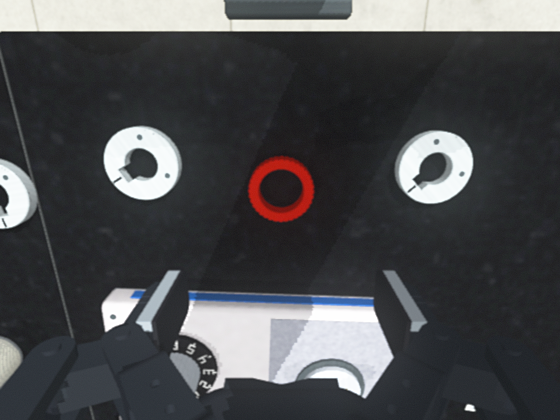

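View pics/top3.png

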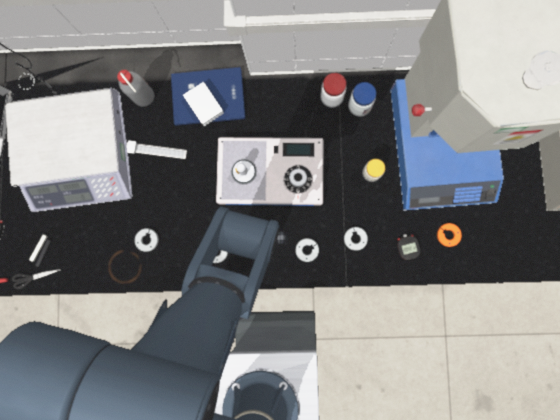

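```bash
python3 - <<'E'
from h import *
im=cv2.imread('pics/w3.png')
a=[cv2.resize(im[y-45:y+45,x-45:x+45],None,fx=4.4,fy=4.4,interpolation=cv2.INTER_CUBIC) for x,y in [(142,163),(435,167)]]
cv2.imwrite('pics/c3.png',np.hstack(a))
E
```

```text
(no output)
```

View pics/c3.png

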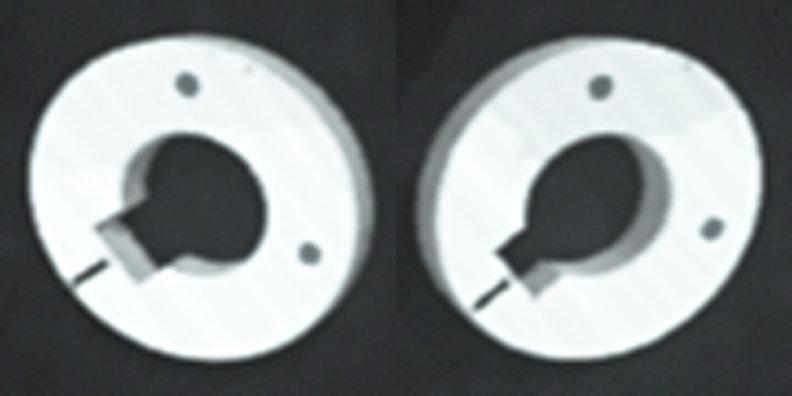

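```bash
cat >> h.py <<'E'
def rectify(name,c,z,half=.045,mm=.25,st=None,img=None):
    st=st or state()
    if img is None: img=capture(name)
    n=int(2*half/(mm/1000)); 
    W=[(c[0]-half,c[1]-half),(c[0]+half,c[1]-half),(c[0]+half,c[1]+half),(c[0]-half,c[1]+half)]
    # patch: u = +x world, v = -y world (so normal view: x right, y up)
    dst=np.float32([(0,n),(n,n),(n,0),(0,0)])
    src=np.float32([proj(name,(w[0],w[1],z),st) for w in W])
    return cv2.warpPerspective(img,cv2.getPerspectiveTransform(src,dst),(n,n),flags=cv2.INTER_CUBIC)
def disc(name,c,z=.012,st=None,img=None,fn=None,thr=190):
    half,mm=.048,.25
    P=rectify(name,c,z,half,mm,st,img); g=cv2.cvtColor(P,cv2.COLOR_BGR2GRAY); n=P.shape[0]
    b=(g>thr).astype(np.uint8)
    k,lab,stt,cen=cv2.connectedComponentsWithStats(b)
    cand=[i for i in range(1,k) if stt[i,4]>8000]
    i=min(cand,key=lambda i:np.hypot(*(cen[i]-n/2)))
    cs,_=cv2.findContours((lab==i).astype(np.uint8),cv2.RETR_EXTERNAL,cv2.CHAIN_APPROX_NONE)
    ct=max(cs,key=cv2.contourArea); (u,v),r=cv2.minEnclosingCircle(ct)
    h=cv2.convexHull(ct)[:,0,:]
    e=cv2.fitEllipse(cv2.convexHull(ct))
    u,v=e[0]
    x=c[0]-half+u*mm/1000; y=c[1]+half-v*mm/1000
    th=np.radians(np.arange(0,360,.5))
    def prof(r0,r1):
        rr=np.arange(r0,r1,.5)/mm
        return cv2.remap(g,(u+rr[:,None]*np.cos(th)).astype(np.float32),(v-rr[:,None]*np.sin(th)).astype(np.float32),cv2.INTER_LINEAR).mean(0)
    out=[]
    for r0,r1 in((17,20),(23.5,29.5)):
        p=prof(r0,r1); w=np.clip(np.percentile(p,60)-p-25,0,None); 
        j=np.argmax(np.convolve(np.r_[w,w,w],np.ones(30),'same')[720:1440]); 
        idx=np.arange(j-50,j+51); ww=w[idx%720]; out.append(np.degrees(th[1])*(idx*ww).sum()/max(ww.sum(),1e-6))
    if fn:
        cv2.circle(P,(int(u),int(v)),int(32/mm),(0,0,255),1)
        a=np.radians(out[1]); cv2.line(P,(int(u),int(v)),(int(u+33/mm*np.cos(a)),int(v-33/mm*np.sin(a))),(0,0,255),1)
        cv2.imwrite(fn,P)
    return dict(c=(round(x,4),round(y,4)),axes=[round(q*mm,1) for q in e[1]],key=round(out[0]%360,1),line=round(out[1]%360,1))
E
python3 - <<'E'
from h import *
im=cv2.imread('pics/w3.png'); s=state()
print(disc('wrist',(.4376,.1144),st=s,img=im,fn='pics/r1.png'))
print(disc('wrist',(.4328,-.1434),st=s,img=im,fn='pics/r2.png'))
cv2.imwrite('pics/r12.png',np.hstack([cv2.imread('pics/r1.png'),cv2.imread('pics/r2.png')]))
E
```

```text
{'c': (0.4414, 0.1151), 'axes': [64.2, 65.2], 'key': np.float64(309.4), 'line': np.float64(315.1)}
{'c': (0.4374, -0.1449), 'axes': [64.4, 66.7], 'key': np.float64(291.8), 'line': np.float64(301.0)}
```

View pics/r12.png

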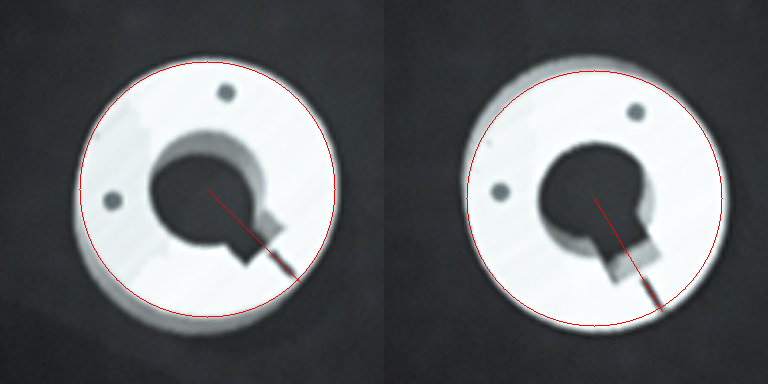

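Call:
step_arm(
  motion=[
    [0.4, 4, 2, 8.5, 8.5],
    [0.8, 8, 4, 17, 8.5],
    [1.2, 11, 6, 25.5, 8.5],
    [1.5, 13.4, 8, 34, 8.5],
    [1.5, 13.4, 9, 42.5, 8.5],
    [1.5, 13.4, 10, 51, 8.5],
    [1.5, 13.4, 11, 59.5, 8.5],
    [1.5, 13.4, 11, 68, 8.5],
    [1.5, 13.4, 11, 76.5, 8.5],
    [1.5, 13.4, 11, 85, 8.5],
    [1.5, 13.4, 11.5, 93.5, 8.5],
    [1.5, 13.4, 12, 100, 8.5],
    [1.5, 13.4, 13.5, 100, 8.5],
    [1.5, 13.4, 15, 100, 8.5],
    [1.5, 13.4, 15.4, 100, 8.5],
    [1.5, 13.4, 15.4, 100, 8.5],
    [1.5, 13.4, 15.4, 100, 5],
  ],
  newtons=60,
)

```text
time_s: 7.85
ee_pos: [0.441, 0.1146, 0.0042]
ee_rot: [-0.001, 0.766, 0.643, -0.001]
contact_force: [-1.7, -0.9, 0.9]
finger_gap: 0.855
```

Call:
step_arm(
  motion=[
    [0, 0, 0, 0, 5],
    [0, 0, 0, 0, 5],
    [0, 0, 0, 0, 5],
    [0, 0, 0, 0, 5],
    [0, 0, -0.5, 0, 5],
    [0, 0, -2, 0, 5],
    [0, 0, -5, 0, 5],
    [0, 0, -10, 0, 5],
    [0, 0, -15, 0, 5],
    [0, 0, -18, 0, 5],
    [0, 0, -18, 0, 5],
  ],
)

```text
time_s: 8.95
ee_pos: [0.4448, 0.1148, 0.1888]
ee_rot: [0.004, 0.766, 0.643, 0.005]
contact_force: [1.0, 0.1, -2.1]
finger_gap: 0.716
```

```bash
python3 - <<'E'
from h import *
s=state();print(s['time_s'],s['ee_pos'],yaw(s),s['contact_force'],s['finger_gap'])
im=capture('wrist');cv2.imwrite('pics/w4.png',im)
R=rot(s['ee_rot'])
p=s['ee_pos']; print(disc('wrist',p[:2],z=p[2]+.006,st=s,img=im,fn='pics/r4.png'))
cv2.imwrite('pics/w4b.png',np.hstack([im,cv2.resize(cv2.imread('pics/r4.png'),(420,420))])[:,::1])
E
```

```text
8.95 [0.4447534  0.11476734 0.18881315] (np.float64(79.98715726582788), np.float64(-10.0142562663899)) [ 0.97272729  0.05482232 -2.0662132 ] 0.7163636706104839
{'c': (np.float64(0.4453), np.float64(0.1147)), 'axes': [63.1, 64.6], 'key': np.float64(311.8), 'line': np.float64(308.1)}
```

View pics/w4.png

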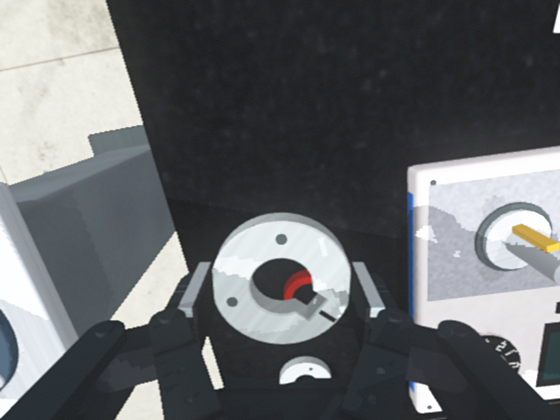

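View pics/r4.png

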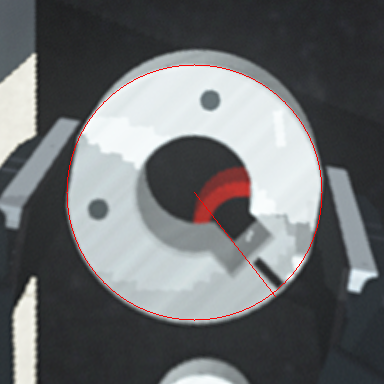

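```bash
python3 - <<'E'
from h import *
print(goto([.657,.0287,.135]))
E
```

```text
(array([-4.75, 22.53,  5.29]), None)
```

Call:
step_arm(
  motion=[
    [-1, 3, 0, -8.5, 5],
    [-2, 6, 0, -17, 5],
    [-3, 10, 0, -25.5, 5],
    [-4, 14, 0, -34, 5],
    [-4.7, 18, 0, -42.5, 5],
    [-4.75, 21, 0, -51, 5],
    [-4.75, 22.5, 0, -59.5, 5],
    [-4.75, 22.5, 0, -68, 5],
    [-4.75, 22.5, 0, -76.5, 5],
    [-4.75, 22.5, 0, -85, 5],
    [-4.75, 22.5, 0, -93.5, 5],
    [-4.75, 22.5, 0, -102, 5],
    [-4.75, 22.5, 0, -110.5, 5],
    [-4.75, 22.5, 0, -119, 5],
    [-4.75, 22.5, 1.5, -127.5, 5],
    [-4.75, 22.5, 3.5, -136, 5],
    [-4.75, 22.5, 5.3, -144.5, 5],
    [-4.75, 22.5, 5.3, -144.5, 5],
    [-4.75, 22.5, 5.3, -144.5, 5],
  ],
)

```text
time_s: 10.9
ee_pos: [0.6537, 0.0287, 0.1291]
ee_rot: [-0.002, -0.377, 0.926, 0.001]
contact_force: [0.5, 0.3, -1.6]
finger_gap: 0.715
```

```bash
python3 - <<'E'
from h import *
s=state();print(s['time_s'],s['ee_pos'],yaw(s),s['contact_force'],s['finger_gap'])
im=capture('wrist');cv2.imwrite('pics/w5.png',im)
crop(im,280,260,90,4,'pics/c5.png')
p=s['ee_pos']; print(disc('wrist',p[:2],z=p[2]+.006,st=s,img=im,fn='pics/r5.png'))
E
```

```text
10.9 [0.65369137 0.02869822 0.12905694] (np.float64(-135.722024845449), np.float64(134.27745402052201)) [ 0.47382713  0.30014605 -1.61673378] 0.7145487854259689Traceback (most recent call last):
  File "<stdin>", line 5, in <module>
  File "h.py", line 47, in disc
    i=min(cand,key=lambda i:np.hypot(*(cen[i]-n/2)))
ValueError: min() iterable argument is empty
```

View pics/c5.png

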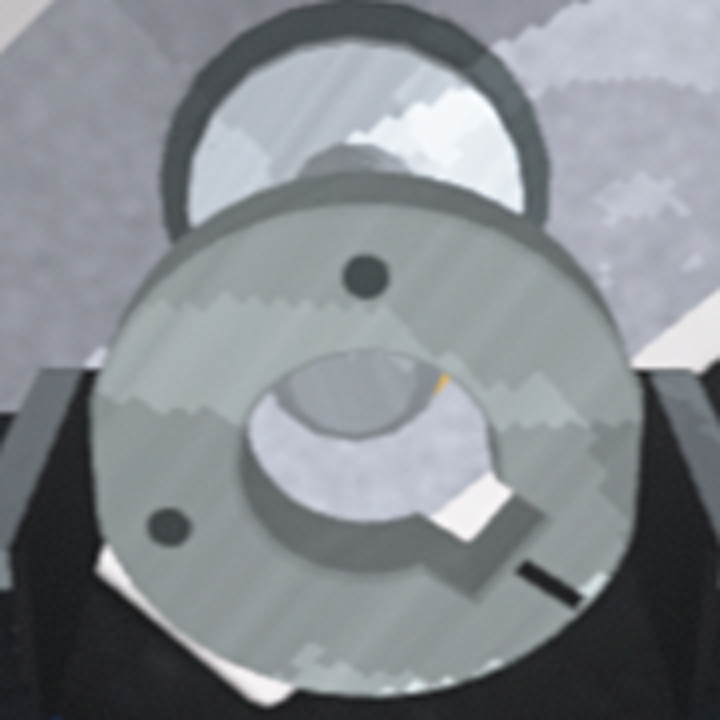

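```bash
python3 - <<'E'
from h import *
np.set_printoptions(precision=4,suppress=True)
s=state(); print(s['ee_pos'])
s['ee_pos']=np.array([0.65369137,0.02869822,0.12905694])
R=rot(s['ee_rot']); T=lambda X:R.T@(X-s['ee_pos'])*1000
g=lambda x,y:(190+(x+.5)/4-.5,170+(y+.5)/4-.5)
r=lambda p,z:T(ray('wrist',g(*p),z,s))
print('ring',r((162,170),.04),r((548,170),.04),r((355,0),.04))
print('seat',r((188,190),.046),r((525,190),.046),r((355,40),.046))
zt=s['ee_pos'][2]+.006
print('disc',r((92,430),zt),r((640,430),zt),r((366,203),zt),r((366,695),zt))
print('holes/line',r((366,276),zt),r((168,527),zt),r((520,567),zt),r((579,602),zt))
print('spin top near edge',r((357,437),.106), 'TCP target', T(np.array([.657,.0287,.108])))
cv2.imwrite('pics/c5b.png',rectify('wrist',s['ee_pos'][:2],zt,st=s,img=cv2.imread('pics/w5.png')))
E
```

```text
[0.6547 0.0286 0.1304]
ring [  1.7434 -37.7648  89.0142] [ 1.6807 32.5707 89.097 ] [33.2782 -2.5142 89.0855]
seat [  0.1428 -32.3359  83.0191] [ 0.0876 27.7487 83.0898] [27.6449 -2.4877 83.0802]
disc [  5.3412 -31.6031  -6.0322] [ 5.263  30.2749 -5.9594] [32.8265 -0.6705 -5.9698] [-31.6474  -0.6821  -6.0307]
holes/line [24.3434 -0.672  -5.9778] [ -7.5316 -23.6576  -6.035 ] [-13.1098  17.4129  -5.9918] [-18.0582  24.6049  -5.988 ]
spin top near edge [-13.4486  -1.902   23.042 ] TCP target [-2.3886 -2.3348 21.052 ]
```

Call:
step_arm(
  motion=[
    [0, 0, 0, 0, 5],
    [0, 0, 0, 0, 5],
    [0, 0, 0, 0, 5],
  ],
)

```text
time_s: 11.25
ee_pos: [0.6554, 0.0286, 0.1321]
ee_rot: [0.001, -0.378, 0.926, -0.0]
contact_force: [0.0, 0.5, -2.8]
finger_gap: 0.718
```

```bash
python3 - <<'E'
from h import *
s=state();print(s['time_s'],s['ee_pos'],yaw(s),s['contact_force'],s['qvel'])
R=rot(s['ee_rot']);print(R.T@(np.array([.657,.0287,.108])-s['ee_pos'])*1000)
E
```

```text
11.25 [0.65538838 0.02858445 0.13213385] (np.float64(-135.56685791375259), np.float64(134.4330783316141)) [ 0.02146129  0.45880156 -2.84984146] [-0.00135652  0.00135753  0.00421697  0.0007894   0.00116904 -0.00275031]
[-1.20895145 -1.01725714 24.13621862]
```

Call:
step_arm(
  motion=[
    [-0.18, -0.04, 0.5, 0, 5],
    [-0.18, -0.04, 1.2, 0, 5],
    [-0.18, -0.04, 2.0, 0, 5],
    [-0.18, -0.04, 2.8, 0, 5],
    [-0.18, -0.04, 3.4, 0, 5],
    [-0.18, -0.04, 3.8, 0, 5],
    [-0.18, -0.04, 4.2, 0, 5],
    [-0.18, -0.04, 4.6, 0, 5],
  ],
)

```text
time_s: 12.05
ee_pos: [0.6567, 0.0295, 0.0851]
ee_rot: [0.0, -0.378, 0.926, -0.0]
contact_force: [0.2, 0.4, -1.7]
finger_gap: 0.717
```

Call:
step_arm(
  motion=[
    [0, 0, 0.8, 0, 5],
    [0, 0, 1.6, 0, 5],
    [0, 0, 2.4, 0, 5],
    [0, 0, 2.9, 0, 5],
    [0, 0, 3.2, 0, 5],
    [0, 0, 3.3, 0, 5],
    [0, 0, 3.3, 0, 5],
  ],
)

```text
time_s: 12.75
ee_pos: [0.6566, 0.0296, 0.0523]
ee_rot: [-0.0, -0.378, 0.926, 0.0]
contact_force: [-0.4, 0.6, -2.2]
finger_gap: 0.722
```

Call:
step_arm(
  motion=[
    [0, 0, 0.1, 0, 5],
    [0, 0, 0.2, 0, 5],
    [0, 0, 0.2, 0, 5],
  ],
)

```text
time_s: 13.05
ee_pos: [0.657, 0.0296, 0.0517]
ee_rot: [0.001, -0.378, 0.926, -0.0]
contact_force: [-1.2, -0.1, 4.9]
finger_gap: 0.716
```

Call:
step_arm(
  motion=[
    [0, 0, 0, 0, 8.5],
    [0, 0, 0, 0, 8.5],
    [0, 0, 0, 0, 8.5],
    [0, 0, -0.5, 0, 8.5],
    [0, 0, -3, 0, 8.5],
    [0, 0, -7, 0, 8.5],
    [0, 0, -11, 0, 8.5],
    [0, 0, -14, 0, 8.5],
    [0, 0, -15, 0, 8.5],
    [0, 0, -15, 0, 8.5],
  ],
)

```text
time_s: 14.05
ee_pos: [0.6574, 0.0295, 0.2021]
ee_rot: [0.002, -0.378, 0.926, -0.001]
contact_force: [0.2, 0.5, -0.4]
finger_gap: 0.992
```

```bash
python3 - <<'E'
from h import *
s=state();print(s['time_s'],s['ee_pos'],yaw(s),s['contact_force'],s['finger_gap'])
im=capture('wrist');cv2.imwrite('pics/w6.png',im)
print(goto([.445,-.145,.17],10))
E
```

```text
14.05 [0.65742463 0.02949128 0.20208478] (np.float64(-135.53564746464878), np.float64(134.46395249667674)) [ 0.23633442  0.51894568 -0.38077214] 0.9919315778353426
(array([27.31,  2.33,  3.01]), np.float64(-55.536779043804614))
```

View pics/w6.png

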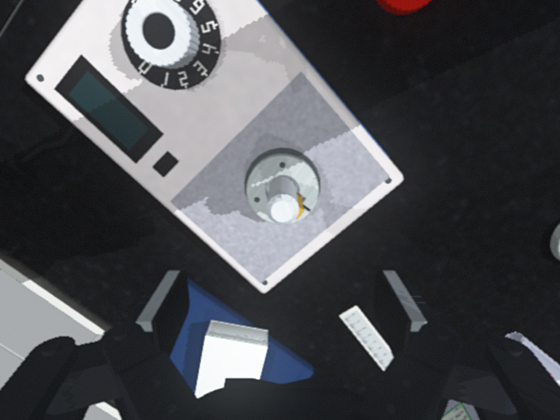

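Call:
step_arm(
  motion=[
    [3, 0.3, 0, 8.5, 8.5],
    [7, 0.7, 0, 17, 8.5],
    [11, 1.1, 0, 25.5, 8.5],
    [15, 1.5, 0, 34, 8.5],
    [19, 2, 0, 42.5, 8.5],
    [23, 2.4, 1, 51, 8.5],
    [26, 2.7, 2, 59.5, 8.5],
    [27.9, 3, 3, 68, 8.5],
    [27.9, 3, 4, 76.5, 8.5],
    [27.9, 3, 4, 85, 8.5],
    [27.9, 3, 4, 93.5, 8.5],
    [27.9, 3, 4, 102, 8.5],
    [27.9, 3, 4, 110.5, 8.5],
    [27.9, 3, 4, 119, 8.5],
    [27.9, 3, 4, 127.5, 8.5],
    [27.9, 3, 4, 136, 8.5],
    [27.9, 3, 4, 144.5, 8.5],
    [27.9, 3, 4, 153, 8.5],
    [27.9, 3, 4, 154.5, 8.5],
    [27.9, 3, 4, 154.5, 8.5],
  ],
)

```text
time_s: 16.1
ee_pos: [0.4354, -0.1439, 0.159]
ee_rot: [-0.002, 0.819, 0.574, -0.001]
contact_force: [0.3, 1.1, -0.4]
finger_gap: 0.993
```

```bash
python3 - <<'E'
from h import *
s=state();print(s['time_s'],s['ee_pos'],yaw(s),s['contact_force'],s['finger_gap'])
im=capture('wrist');cv2.imwrite('pics/w7.png',im)
d=disc('wrist',(.4374,-.145),st=s,img=im,fn='pics/r7.png');print(d)
print(goto([*d['c'],.006],st=s))
E
```

```text
16.1 [ 0.43543503 -0.14386907  0.15903291] (np.float64(70.08745181581374), np.float64(-19.912412733837247)) [ 0.25638091  1.1008086  -0.37966495] 0.993451888022948
{'c': (0.4322, -0.1426), 'axes': [63.8, 64.3], 'key': np.float64(306.1), 'line': np.float64(300.1)}
(array([-0. , -0.3, 15.3]), None)
```

View pics/r7.png

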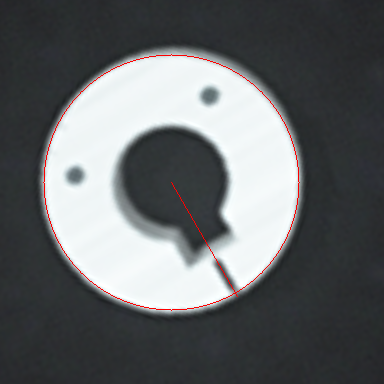

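Call:
step_arm(
  motion=[
    [0, -0.3, 4, 0, 8.5],
    [0, -0.3, 8, 0, 8.5],
    [0, -0.3, 11.5, 0, 8.5],
    [0, -0.3, 14, 0, 8.5],
    [0, -0.3, 15, 0, 8.5],
    [0, -0.3, 15.3, 0, 8.5],
    [0, -0.3, 15.3, 0, 8.5],
    [0, -0.3, 15.3, 0, 5],
    [0, -0.3, 15.3, 0, 5],
    [0, -0.3, 15.3, 0, 5],
    [0, -0.3, 15.3, 0, 5],
    [0, -0.3, 15.3, 0, 5],
    [0, -0.3, 14.8, 0, 5],
    [0, -0.3, 12, 0, 5],
    [0, -0.3, 7, 0, 5],
    [0, -0.3, 2, 0, 5],
    [0, -0.3, -1, 0, 5],
    [0, -0.3, -2, 0, 5],
    [0, -0.3, -2, 0, 5],
    [0, -0.3, -2, 0, 5],
  ],
)

```text
time_s: 18.15
ee_pos: [0.4326, -0.1428, 0.1792]
ee_rot: [-0.001, 0.819, 0.573, -0.0]
contact_force: [-1.1, -0.6, -2.9]
finger_gap: 0.708
```

```bash
cat >> h.py <<'E'
def held(fn):
    s=state();print(s['time_s'],s['ee_pos'],np.round(yaw(s),1),s['contact_force'],s['finger_gap'])
    im=capture('wrist');cv2.imwrite(fn.replace('.png','_full.png'),im)
    p=s['ee_pos']
    P=rectify('wrist',p[:2],p[2]+.006,st=s,img=im); cv2.imwrite(fn,cv2.resize(P,None,fx=1.5,fy=1.5))
    for t in (190,150,120,100):
        try: print(t,disc('wrist',p[:2],z=p[2]+.006,st=s,img=im,thr=t))
        except Exception as e: pass
E
python3 - <<'E'
from h import *
held('pics/h2.png')
print(goto([.657,.0293,.138]))
E
```

```text
18.15 [ 0.43258949 -0.14279672  0.17924072] [ 70. -20.] [-1.07461656 -0.60190285 -2.85699565] 0.7082150635091026
190 {'c': (np.float64(0.4219), np.float64(-0.1505)), 'axes': [65.6, 96.1], 'key': np.float64(9.3), 'line': np.float64(279.2)}
150 {'c': (np.float64(0.4248), np.float64(-0.1521)), 'axes': [71.0, 97.2], 'key': np.float64(18.0), 'line': np.float64(290.5)}
120 {'c': (np.float64(0.4253), np.float64(-0.152)), 'axes': [70.3, 98.2], 'key': np.float64(15.8), 'line': np.float64(290.3)}
100 {'c': (np.float64(0.4252), np.float64(-0.1517)), 'axes': [71.2, 98.1], 'key': np.float64(14.6), 'line': np.float64(288.9)}
(array([23.85, 15.22,  4.04]), None)
```

View pics/h2.png

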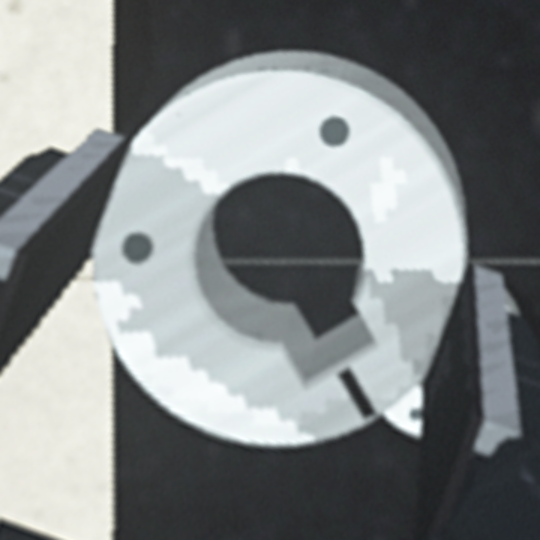

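Call:
step_arm(
  motion=[
    [2, 1, 0, -8.5, 5],
    [5, 3, 0, -17, 5],
    [9, 5, 0, -25.5, 5],
    [12, 7.5, 0, -34, 5],
    [15, 9.5, 0, -42.5, 5],
    [18, 11.5, 0, -51, 5],
    [21, 13.5, 0, -59.5, 5],
    [23, 14.7, 0, -68, 5],
    [23.85, 15.2, 0, -76.5, 5],
    [23.85, 15.2, 0, -85, 5],
    [23.85, 15.2, 0, -93.5, 5],
    [23.85, 15.2, 0, -102, 5],
    [23.85, 15.2, 0, -110.5, 5],
    [23.85, 15.2, 0, -119, 5],
    [23.85, 15.2, 0, -127.5, 5],
    [23.85, 15.2, 1.5, -136, 5],
    [23.85, 15.2, 3, -144.5, 5],
    [23.85, 15.2, 4, -153, 5],
    [23.85, 15.2, 4, -158.2, 5],
    [23.85, 15.2, 4, -158.2, 5],
  ],
)

```text
time_s: 20.2
ee_pos: [0.6562, 0.0287, 0.1364]
ee_rot: [-0.003, -0.408, 0.913, 0.002]
contact_force: [1.4, 0.3, -2.0]
finger_gap: 0.712
```

Call:
step_arm(
  motion=[
    [0, 0, 0, 0, 5],
    [0, 0, 0, 0, 5],
    [0, 0, 0, 0, 5],
  ],
)

```text
time_s: 20.5
ee_pos: [0.6581, 0.0286, 0.1401]
ee_rot: [-0.0, -0.408, 0.913, 0.0]
contact_force: [0.4, -0.1, -2.1]
finger_gap: 0.711
```

```bash
python3 - <<'E'
from h import *
held('pics/h2b.png')
im=cv2.imread('pics/h2b_full.png'); crop(im,280,260,90,4,'pics/c8.png')
E
```

```text
20.5 [0.65807095 0.02856274 0.14008913] [-131.9  138.1] [ 0.36353478 -0.07061895 -2.06792851] 0.7108980432943074
150 {'c': (np.float64(0.6494), np.float64(0.0171)), 'axes': [80.6, 91.2], 'key': np.float64(11.3), 'line': np.float64(79.1)}
120 {'c': (np.float64(0.6467), np.float64(0.0098)), 'axes': [90.4, 97.4], 'key': np.float64(187.3), 'line': np.float64(35.0)}
100 {'c': (np.float64(0.648), np.float64(0.0134)), 'axes': [93.9, 113.3], 'key': np.float64(231.1), 'line': np.float64(53.1)}
```

View pics/c8.png

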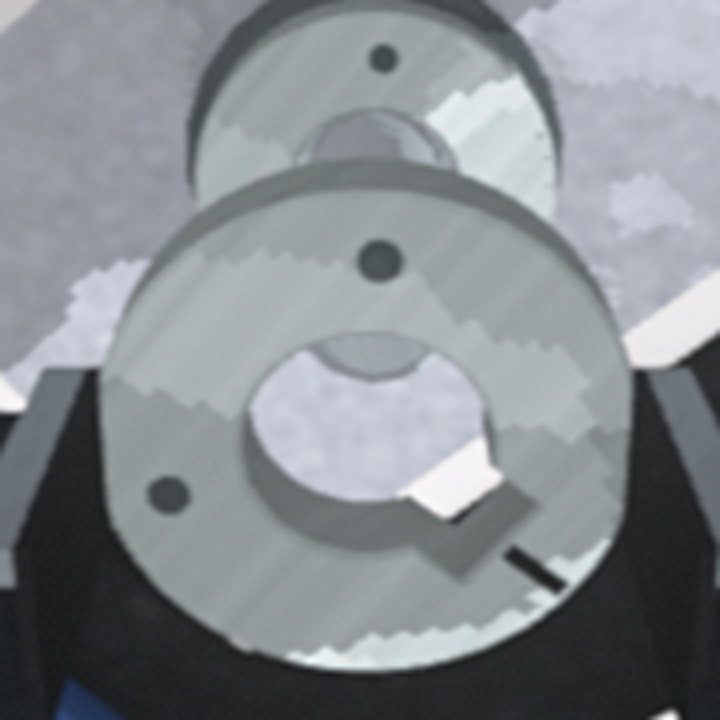

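```bash
cat >> h.py <<'E'
def T5(pts,st,crop0=(190,170),s=4):
    R=rot(st['ee_rot'])
    return [np.round(R.T@(ray('wrist',(crop0[0]+(x+.5)/s-.5,crop0[1]+(y+.5)/s-.5),z,st)-st['ee_pos'])*1000,1) for x,y,z in pts]
E
python3 - <<'E'
from h import *
s=state(); z=s['ee_pos'][2]+.006
print(T5([(100,410,z),(632,410,z),(366,188,z),(366,672,z)],s))
print(T5([(379,261,z),(168,495,z),(510,550,z),(560,588,z)],s))
print(T5([(372,382,.106),(196,180,.058),(557,180,.058),(378,10,.058)],s))
print(goto([.657,.0289,.1],st=s))
E
```

```text
[array([  7.9, -30.5,  -6. ]), array([ 7.9, 29.2, -6. ]), array([34.6, -0.7, -6. ]), array([-28.2,  -0.7,  -6. ])]
[array([26.2,  0.7, -6. ]), array([ -3.2, -23.4,  -6. ]), array([-10.7,  16.2,  -6. ]), array([-16. ,  22.3,  -6. ])]
[array([-11.1,   0.2,  34.3]), array([  2.3, -30.7,  82.3]), array([ 2.3, 33.3, 82.3]), array([33.1,  1.5, 82.3])]
(array([0.05, 0.11, 4.03]), None)
```

Call:
step_arm(
  motion=[
    [-0.27, 0.17, 0.5, 0, 5],
    [-0.27, 0.17, 1.2, 0, 5],
    [-0.27, 0.17, 2.0, 0, 5],
    [-0.27, 0.17, 2.8, 0, 5],
    [-0.27, 0.17, 3.6, 0, 5],
    [-0.27, 0.17, 4.2, 0, 5],
    [-0.27, 0.17, 4.7, 0, 5],
    [-0.27, 0.17, 5.2, 0, 5],
    [-0.27, 0.17, 5.2, 0, 5],
  ],
)

```text
time_s: 21.45
ee_pos: [0.6582, 0.0317, 0.0875]
ee_rot: [-0.001, -0.408, 0.913, 0.0]
contact_force: [-0.2, 0.8, -2.1]
finger_gap: 0.713
```

Through the key. Lower to the first disc.

Call:
step_arm(
  motion=[
    [0, 0, 0.8, 0, 5],
    [0, 0, 1.5, 0, 5],
    [0, 0, 2, 0, 5],
    [0, 0, 2.2, 0, 5],
    [0, 0, 2.3, 0, 5],
    [0, 0, 2.4, 0, 5],
    [0, 0, 2.4, 0, 5],
  ],
)

```text
time_s: 22.15
ee_pos: [0.6586, 0.0318, 0.0675]
ee_rot: [0.0, -0.408, 0.913, -0.0]
contact_force: [-5.7, -0.7, 15.5]
finger_gap: 0.708
```

Call:
step_arm(
  motion=[
    [0, 0, -0.1, 0, 8.5],
    [0, 0, -0.1, 0, 8.5],
    [0, 0, -0.1, 0, 8.5],
    [0, 0, -0.5, 0, 8.5],
    [0, 0, -3, 0, 8.5],
    [0, 0, -7, 0, 8.5],
    [0, 0, -11, 0, 8.5],
    [0, 0, -13, 0, 8.5],
    [0, 0, -13, 0, 8.5],
    [0, 0, -13, 0, 8.5],
  ],
)

```text
time_s: 23.15
ee_pos: [0.6584, 0.0318, 0.1942]
ee_rot: [-0.0, -0.408, 0.913, 0.0]
contact_force: [-0.6, 0.7, -1.4]
finger_gap: 1.0
```

```bash
python3 - <<'E'
from h import *
s=state();print(s['time_s'],s['ee_pos'],yaw(s),s['contact_force'],s['finger_gap'])
im=capture('wrist');cv2.imwrite('pics/w9.png',im)
crop(im,283,190,60,6,'pics/c9.png')
sc=capture('scene');crop(sc,290,180,35,10,'pics/s9.png');cv2.imwrite('pics/top9.png',capture('top'))
E
```

```text
23.15 [0.65837951 0.03177344 0.19420562] (np.float64(-131.83712485834994), np.float64(138.16287516465405)) [-0.61901597  0.72851121 -1.40067353] 0.9999128772570686
```

View pics/c9.png

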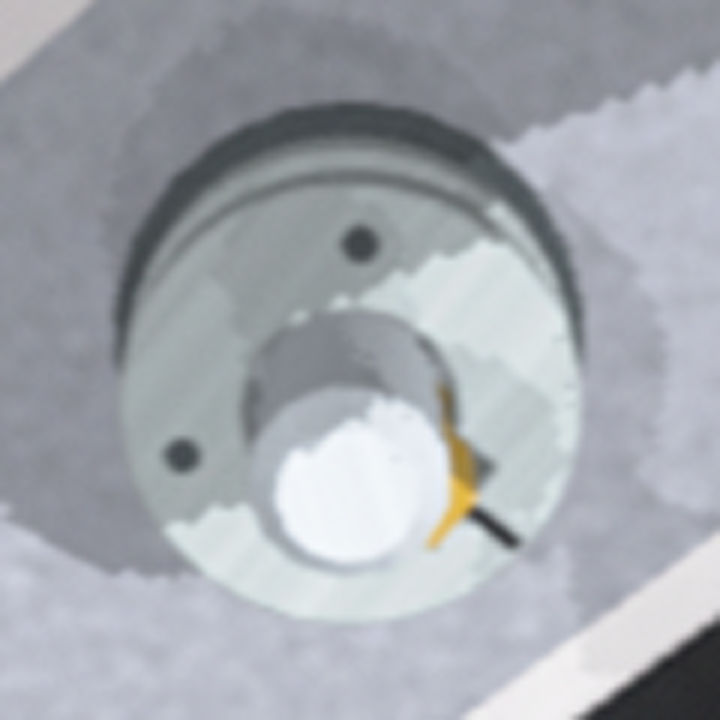

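View pics/s9.png

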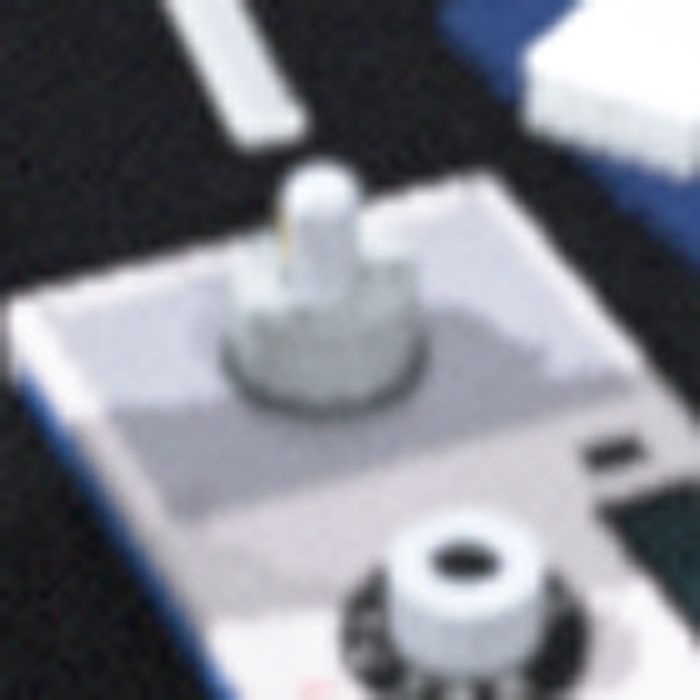

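View pics/top9.png

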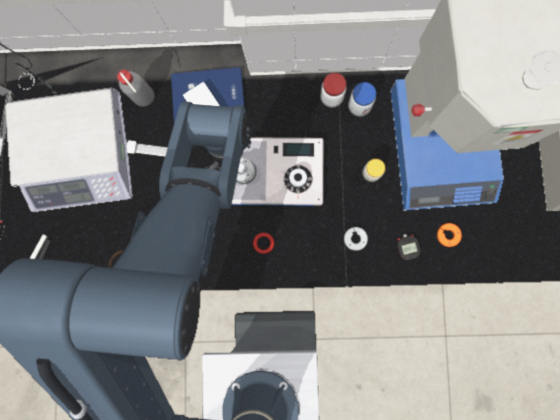

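Call:
step_arm(
  motion=[
    [3, -0.5, 0, 8.5, 8.5],
    [7, -1.2, 0, 17, 8.5],
    [11, -1.9, 0, 25.5, 8.5],
    [15, -2.5, 0, 34, 8.5],
    [19, -3.2, 0, 42.5, 8.5],
    [23, -3.9, 0, 51, 8.5],
    [27, -4.5, 0, 59.5, 8.5],
    [31, -5.2, 1, 68, 8.5],
    [34, -5.7, 2, 76.5, 8.5],
    [36.4, -6.1, 3.4, 85, 8.5],
    [36.4, -6.1, 3.4, 93, 8.5],
    [36.4, -6.1, 3.4, 93, 8.5],
    [36.4, -6.1, 3.4, 93, 8.5],
    [36.4, -6.1, 3.4, 93, 8.5],
  ],
)

```text
time_s: 24.7
ee_pos: [0.4615, -0.2796, 0.1601]
ee_rot: [-0.0, 0.38, 0.925, 0.0]
contact_force: [-0.1, 0.1, -0.1]
finger_gap: 0.997
```

```bash
python3 - <<'E'
from h import *
s=state();print(s['time_s'],s['ee_pos'],yaw(s),s['contact_force'],s['finger_gap'])
im=capture('wrist');cv2.imwrite('pics/w10.png',im)
d=disc('wrist',(.461,-.2805),st=s,img=im,fn='pics/r10.png');print(d)
print(goto([*d['c'],.006],st=s))
E
```

```text
24.7 [ 0.46151783 -0.27961577  0.1600771 ] (np.float64(135.3312164232427), np.float64(45.33121600490392)) [-0.13061183  0.08551779 -0.10766637] 0.9974746298783328
{'c': (0.4601, -0.2806), 'axes': [63.9, 65.1], 'key': np.float64(13.4), 'line': np.float64(7.6)}
(array([ 0.02, -0.17, 15.41]), None)
```

View pics/r10.png

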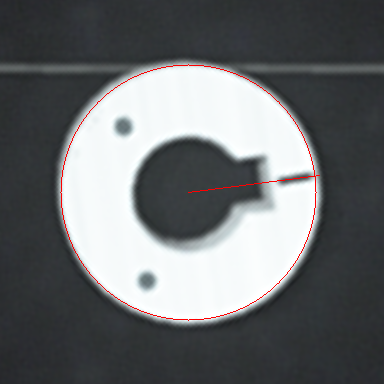

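Call:
step_arm(
  motion=[
    [0, -0.17, 4, 0, 8.5],
    [0, -0.17, 8, 0, 8.5],
    [0, -0.17, 11.5, 0, 8.5],
    [0, -0.17, 14, 0, 8.5],
    [0, -0.17, 15, 0, 8.5],
    [0, -0.17, 15.4, 0, 8.5],
    [0, -0.17, 15.4, 0, 8.5],
    [0, -0.17, 15.4, 0, 5],
    [0, -0.17, 15.4, 0, 5],
    [0, -0.17, 15.4, 0, 5],
    [0, -0.17, 15.4, 0, 5],
    [0, -0.17, 15.4, 0, 5],
  ],
)

```text
time_s: 25.95
ee_pos: [0.4609, -0.282, 0.0087]
ee_rot: [0.002, 0.381, 0.924, -0.001]
contact_force: [0.4, 1.7, 8.4]
finger_gap: 0.712
```

Call:
step_arm(
  motion=[
    [0, 0, -0.5, 0, 5],
    [0, 0, -3, 0, 5],
    [0, 0, -8, 0, 5],
    [0, 0, -13, 0, 5],
    [0, 0, -16, 0, 5],
    [0, 0, -17.5, 0, 5],
    [0, 0, -17.5, 0, 5],
    [0, 0, -17.5, 0, 5],
  ],
)

```text
time_s: 26.75
ee_pos: [0.4596, -0.2809, 0.1812]
ee_rot: [-0.0, 0.381, 0.924, 0.0]
contact_force: [-0.1, 0.0, -3.5]
finger_gap: 0.709
```

```bash
python3 - <<'E'
from h import *
s=state(); print(s['time_s'],s['ee_pos'],yaw(s))
print(goto([.657,.0293,.14]))
E
```

```text
26.75 [ 0.45956157 -0.28088831  0.18119041] (np.float64(135.17033114571697), np.float64(45.17033219943371))
(array([ 7.86, 35.92,  4.12]), None)
```

Call:
step_arm(
  motion=[
    [0.5, 2, 0, 0, 5],
    [1.5, 6, 0, -8.5, 5],
    [2.4, 10.5, 0, -17, 5],
    [3.4, 15, 0, -25.5, 5],
    [4.3, 19.5, 0, -34, 5],
    [5.3, 24, 0, -42.5, 5],
    [6.2, 28.5, 0, -51, 5],
    [7.2, 32.5, 0, -59.5, 5],
    [7.8, 35, 0, -68, 5],
    [7.86, 35.9, 0, -76.5, 5],
    [7.86, 35.9, 1.5, -85, 5],
    [7.86, 35.9, 3, -90, 5],
    [7.86, 35.9, 4.1, -90, 5],
    [7.86, 35.9, 4.1, -90, 5],
    [7.86, 35.9, 4.1, -90, 5],
    [7.86, 35.9, 4.1, -90, 5],
  ],
)

```text
time_s: 28.35
ee_pos: [0.6579, 0.0284, 0.1407]
ee_rot: [0.0, -0.384, 0.924, -0.0]
contact_force: [-0.4, -0.5, -3.1]
finger_gap: 0.715
```

```bash
python3 - <<'E'
from h import *
held('pics/h3.png')
im=cv2.imread('pics/h3_full.png'); crop(im,280,260,90,4,'pics/c11.png')
E
```

```text
28.35 [0.65790219 0.02837785 0.14068959] [-134.9  135.1] [-0.42169487 -0.51592338 -3.09104046] 0.7147226590477938
150 {'c': (np.float64(0.6496), np.float64(0.0158)), 'axes': [39.0, 64.2], 'key': np.float64(18.6), 'line': np.float64(358.1)}
120 {'c': (np.float64(0.6457), np.float64(0.0106)), 'axes': [91.0, 96.0], 'key': np.float64(191.4), 'line': np.float64(33.9)}
100 {'c': (np.float64(0.6474), np.float64(0.0135)), 'axes': [93.4, 114.3], 'key': np.float64(235.4), 'line': np.float64(53.5)}
```

View pics/c11.png

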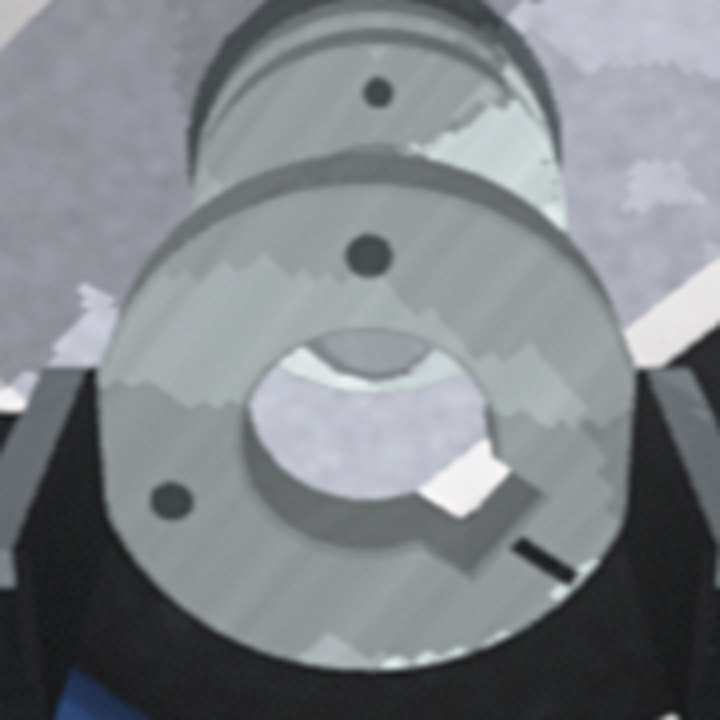

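```bash
python3 - <<'E'
from h import *
s=state(); z=s['ee_pos'][2]+.0035
print(T5([(99,410,z),(635,410,z),(366,183,z),(366,671,z)],s))
print(T5([(369,256,z),(171,501,z),(514,542,z),(572,578,z)],s))
print(T5([(375,380,.106),(196,180,.070),(566,180,.070),(378,40,.070)],s))
print(goto([.657,.0289,.1],st=s))
E
```

```text
[array([  6.4, -31.2,  -3.5]), array([ 6.4, 30.1, -3.5]), array([34.2, -0.7, -3.5]), array([-30.3,  -0.7,  -3.5])]
[array([25.6, -0.3, -3.5]), array([ -5.7, -23.6,  -3.5]), array([-11.4,  16.9,  -3.5]), array([-16.5,  24.1,  -3.5])]
[array([-11.2,   0.7,  35. ]), array([  6.5, -29.2,  71. ]), array([ 6.5, 33. , 71. ]), array([30.8,  1.3, 71. ])]
(array([0.04, 0.12, 4.1 ]), None)
```

Call:
step_arm(
  motion=[
    [-0.17, 0.16, 0.5, 0, 5],
    [-0.17, 0.16, 1.2, 0, 5],
    [-0.17, 0.16, 2.0, 0, 5],
    [-0.17, 0.16, 2.8, 0, 5],
    [-0.17, 0.16, 3.6, 0, 5],
    [-0.17, 0.16, 4.2, 0, 5],
    [-0.17, 0.16, 4.7, 0, 5],
    [-0.17, 0.16, 5.0, 0, 5],
    [-0.17, 0.16, 5.0, 0, 5],
  ],
)

```text
time_s: 29.3
ee_pos: [0.6573, 0.031, 0.0898]
ee_rot: [-0.0, -0.384, 0.923, 0.0]
contact_force: [0.3, 0.1, -2.7]
finger_gap: 0.714
```

Call:
step_arm(
  motion=[
    [0, 0, 0.5, 0, 5],
    [0, 0, 0.8, 0, 5],
    [0, 0, 1.0, 0, 5],
    [0, 0, 1.1, 0, 5],
    [0, 0, 1.15, 0, 5],
    [0, 0, 1.2, 0, 5],
  ],
)

```text
time_s: 29.9
ee_pos: [0.6575, 0.031, 0.0788]
ee_rot: [-0.0, -0.384, 0.923, -0.0]
contact_force: [-1.8, 0.9, 2.4]
finger_gap: 0.714
```

Call:
step_arm(
  motion=[
    [0, 0, 0, 0, 8.5],
    [0, 0, 0, 0, 8.5],
    [0, 0, 0, 0, 8.5],
    [0, 0, -0.5, 0, 8.5],
    [0, 0, -3, 0, 8.5],
    [0, 0, -7, 0, 8.5],
    [0, 0, -10, 0, 8.5],
    [0, 0, -12, 0, 8.5],
    [0, 0, -12, 0, 8.5],
    [0, 0, -12, 0, 8.5],
  ],
)

```text
time_s: 30.9
ee_pos: [0.6574, 0.031, 0.1984]
ee_rot: [0.0, -0.384, 0.923, -0.0]
contact_force: [-0.6, 0.6, -0.4]
finger_gap: 0.996
```

```bash
python3 - <<'E'
from h import *
s=state();print(s['time_s'],s['ee_pos'],yaw(s),s['contact_force'],s['finger_gap'])
im=capture('wrist');cv2.imwrite('pics/w12.png',im)
a=cv2.resize(im[130:250,223:343],None,fx=3.5,fy=3.5,interpolation=2)
sc=capture('scene');b=cv2.resize(sc[150:210,260:320],None,fx=7,fy=7,interpolation=2)
cv2.imwrite('pics/c12.png',np.hstack([a,b[:420]]))
print(goto([.475,.313,.16],-10))
cv2.imwrite('pics/scene12.png',sc)
E
```

```text
30.9 [0.65738733 0.03099256 0.19843072] (np.float64(-134.83206284802043), np.float64(135.16793070510724)) [-0.56984387  0.56787199 -0.44753219] 0.9961143208333871
(array([-7.21, 32.73,  3.73]), np.float64(-34.83724064414881))
```

View pics/c12.png

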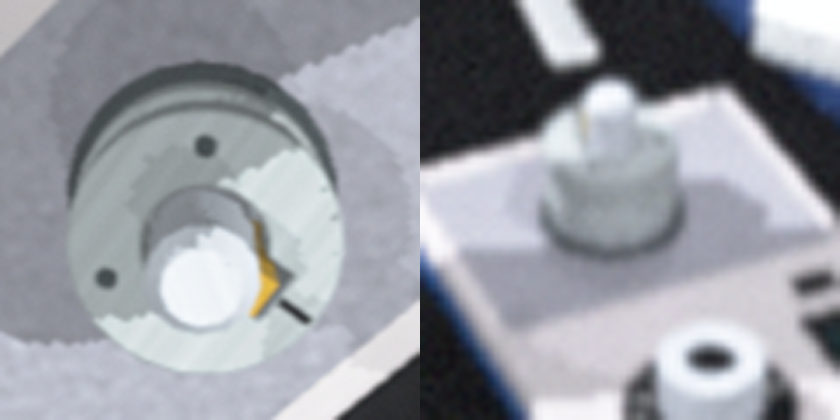

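View pics/scene12.png

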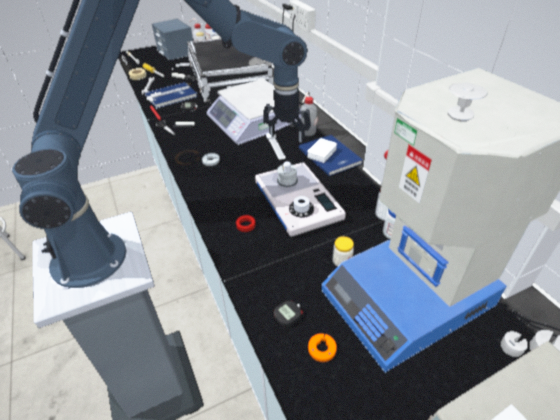

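Call:
step_arm(
  motion=[
    [-0.5, 2.5, 0, 8.5, 8.5],
    [-1.4, 6.5, 0, 17, 8.5],
    [-2.3, 10.5, 0, 25.5, 8.5],
    [-3.2, 14.5, 0, 34, 8.5],
    [-4.1, 18.5, 0, 42.5, 8.5],
    [-5, 22.5, 0, 51, 8.5],
    [-5.9, 26.5, 0, 59.5, 8.5],
    [-6.6, 30, 1, 68, 8.5],
    [-7.2, 32.7, 2, 76.5, 8.5],
    [-7.2, 32.7, 3, 85, 8.5],
    [-7.2, 32.7, 3.7, 93.5, 8.5],
    [-7.2, 32.7, 3.7, 102, 8.5],
    [-7.2, 32.7, 3.7, 110.5, 8.5],
    [-7.2, 32.7, 3.7, 115, 8.5],
    [-7.2, 32.7, 3.7, 115, 8.5],
    [-7.2, 32.7, 3.7, 115, 8.5],
  ],
)

```text
time_s: 32.6
ee_pos: [0.4758, 0.3123, 0.1602]
ee_rot: [-0.001, 0.572, 0.82, -0.001]
contact_force: [-0.0, 0.3, -0.7]
finger_gap: 1.0
```

```bash
python3 - <<'E'
from h import *
s=state();print(s['time_s'],s['ee_pos'],yaw(s),s['contact_force'],s['finger_gap'])
im=capture('wrist');cv2.imwrite('pics/w13.png',im)
d=disc('wrist',(.475,.313),st=s,img=im,fn='pics/r13.png');print(d)
print(goto([*d['c'],.01],st=s))
E
```

```text
32.6 [0.47578254 0.31229594 0.16016819] (np.float64(110.26176678551313), np.float64(20.261754126764124)) [-0.04224865  0.30002989 -0.74822852] 1.000342584755333
{'c': (0.4738, 0.3152), 'axes': [63.9, 64.9], 'key': np.float64(345.7), 'line': np.float64(339.9)}
(array([ 0.34, -0.05, 15.02]), None)
```

View pics/r13.png

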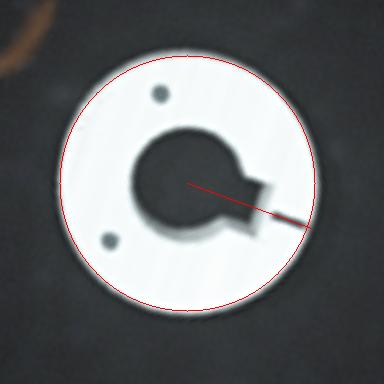

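Call:
step_arm(
  motion=[
    [0.34, -0.05, 4, 0, 8.5],
    [0.34, -0.05, 8, 0, 8.5],
    [0.34, -0.05, 11.5, 0, 8.5],
    [0.34, -0.05, 14, 0, 8.5],
    [0.34, -0.05, 14.8, 0, 8.5],
    [0.34, -0.05, 15.0, 0, 8.5],
    [0.34, -0.05, 15.0, 0, 8.5],
    [0.34, -0.05, 15.0, 0, 5],
    [0.34, -0.05, 15.0, 0, 5],
    [0.34, -0.05, 15.0, 0, 5],
    [0.34, -0.05, 15.0, 0, 5],
    [0.34, -0.05, 15.0, 0, 5],
  ],
)

```text
time_s: 33.85
ee_pos: [0.4792, 0.3174, 0.0166]
ee_rot: [0.003, 0.572, 0.82, 0.005]
contact_force: [2.0, -0.2, 21.5]
finger_gap: 0.59
```

Call:
step_arm(
  motion=[
    [0, 0, -0.5, 0, 5],
    [0, 0, -3, 0, 5],
    [0, 0, -8, 0, 5],
    [0, 0, -13, 0, 5],
    [0, 0, -16, 0, 5],
    [0, 0, -17.5, 0, 5],
    [0, 0, -17.5, 0, 5],
    [0, 0, -17.5, 0, 5],
  ],
)

```text
time_s: 34.65
ee_pos: [0.4744, 0.3155, 0.1866]
ee_rot: [0.0, 0.572, 0.82, 0.0]
contact_force: [-0.4, 0.1, -0.3]
finger_gap: 0.588
```

```bash
python3 - <<'E'
from h import *
s=state(); print(s['time_s'],s['ee_pos'],yaw(s))
print(goto([.657,.0293,.14]))
E
```

```text
34.65 [0.47436232 0.31546819 0.18658318] (np.float64(110.1718511328187), np.float64(20.171851187740607))
(array([-33.16,   7.27,   4.66]), None)
```

```bash
python3 - <<'E'
from h import *
cv2.imwrite('pics/w14.png',capture('wrist'))
E
```

```text
(no output)
```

View pics/w14.png

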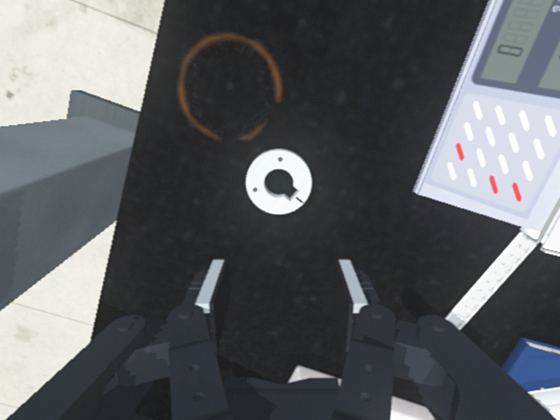

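```bash
python3 - <<'E'
from h import *
s=state();print(s['time_s'],s['ee_pos'],yaw(s),s['contact_force'],s['finger_gap'])
im=cv2.imread('pics/w14.png')
d=disc('wrist',(.475,.313),st=s,img=im,fn='pics/r13.png');print(d)
print(goto([*d['c'],.0045],st=s))
E
```

```text
34.7 [0.47391559 0.31526172 0.18569028] (np.float64(110.16683806548005), np.float64(20.16683212546958)) [ 0.13480614 -0.05150535 -1.05079228] 0.5880742487259771
{'c': (0.4711, 0.3143), 'axes': [63.7, 64.7], 'key': np.float64(345.2), 'line': np.float64(339.9)}
(array([ 1.000e-02, -2.700e-01,  1.812e+01]), None)
```

View pics/r13.png

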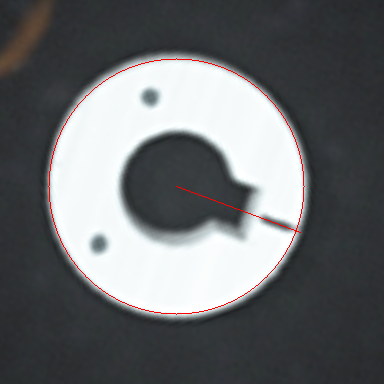

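Call:
step_arm(
  motion=[
    [0, -0.27, 3, 0, 8.5],
    [0, -0.27, 7, 0, 8.5],
    [0, -0.27, 11, 0, 8.5],
    [0, -0.27, 14.5, 0, 8.5],
    [0, -0.27, 16.8, 0, 8.5],
    [0, -0.27, 17.8, 0, 8.5],
    [0, -0.27, 18.1, 0, 8.5],
    [0, -0.27, 18.1, 0, 8.5],
    [0, -0.27, 18.1, 0, 8.5],
  ],
)

```text
time_s: 35.6
ee_pos: [0.473, 0.315, 0.0063]
ee_rot: [0.001, 0.572, 0.82, 0.001]
contact_force: [-0.2, 1.1, 0.3]
finger_gap: 0.993
```

Call:
step_arm(
  motion=[
    [0, 0, 0, 0, 5],
    [0, 0, 0, 0, 5],
    [0, 0, 0, 0, 5],
    [0, 0, 0, 0, 5],
    [0, 0, 0, 0, 5],
  ],
)

```text
time_s: 36.1
ee_pos: [0.4727, 0.3149, 0.0073]
ee_rot: [0.001, 0.572, 0.82, 0.001]
contact_force: [-1.3, -1.1, 9.2]
finger_gap: 0.721
```

Call:
step_arm(
  motion=[
    [0, 0, -0.5, 0, 5],
    [0, 0, -3, 0, 5],
    [0, 0, -8, 0, 5],
    [0, 0, -13, 0, 5],
    [0, 0, -16, 0, 5],
    [0, 0, -17.5, 0, 5],
    [0, 0, -17.5, 0, 5],
    [0, 0, -17.5, 0, 5],
  ],
)

```text
time_s: 36.9
ee_pos: [0.4716, 0.3144, 0.18]
ee_rot: [-0.0, 0.572, 0.82, -0.0]
contact_force: [0.5, -0.2, -3.0]
finger_gap: 0.716
```

```bash
python3 - <<'E'
from h import *
s=state(); print(s['time_s'],s['ee_pos'],yaw(s))
print(goto([.657,.0293,.148]))
E
```

```text
36.9 [0.47155953 0.31440235 0.18001563] (np.float64(110.16692222651305), np.float64(20.16692146047577))
(array([-33.16,   7.58,   3.2 ]), None)
```

Call:
step_arm(
  motion=[
    [-2, 0.5, 0, 0, 5],
    [-6, 1.4, 0, -8.5, 5],
    [-10.5, 2.4, 0, -17, 5],
    [-15, 3.4, 0, -25.5, 5],
    [-19.5, 4.5, 0, -34, 5],
    [-24, 5.5, 0, -42.5, 5],
    [-28, 6.4, 0, -51, 5],
    [-31.5, 7.2, 0, -59.5, 5],
    [-33.1, 7.6, 0, -68, 5],
    [-33.16, 7.6, 0, -76.5, 5],
    [-33.16, 7.6, 0, -85, 5],
    [-33.16, 7.6, 0, -93.5, 5],
    [-33.16, 7.6, 1, -102, 5],
    [-33.16, 7.6, 2.5, -110.5, 5],
    [-33.16, 7.6, 3.2, -118, 5],
    [-33.16, 7.6, 3.2, -118, 5],
    [-33.16, 7.6, 3.2, -118, 5],
    [-33.16, 7.6, 3.2, -118, 5],
  ],
)

```text
time_s: 38.7
ee_pos: [0.6579, 0.0296, 0.1479]
ee_rot: [-0.0, -0.407, 0.913, 0.0]
contact_force: [0.2, 0.6, -2.9]
finger_gap: 0.714
```

```bash
python3 - <<'E'
from h import *
s=state();print(s['time_s'],s['ee_pos'],yaw(s),s['contact_force'],s['finger_gap'])
im=capture('wrist');cv2.imwrite('pics/w15.png',im); crop(im,280,260,90,4,'pics/c15.png')
E
```

```text
38.7 [0.65786704 0.02962708 0.14792653] (np.float64(-131.93986413808526), np.float64(138.06012923794395)) [ 0.24977032  0.59979322 -2.86256909] 0.7142153790591108
```

View pics/c15.png

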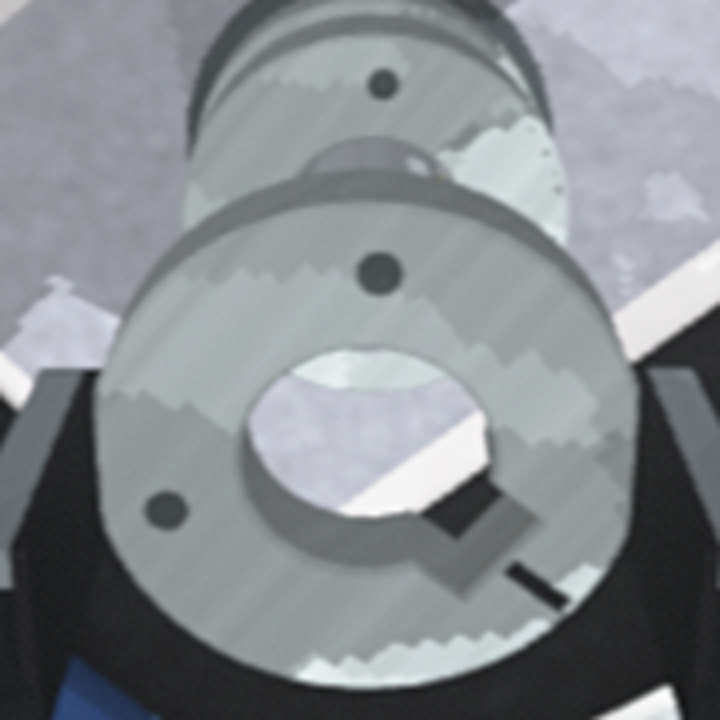

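```bash
python3 - <<'E'
from h import *
s=state(); z=s['ee_pos'][2]+.005
print(T5([(95,430,z),(637,430,z),(366,201,z),(366,688,z)],s))
print(T5([(379,273,z),(166,510,z),(510,566,z),(566,605,z)],s))
print(T5([(184,210,.082),(569,210,.082),(378,32,.082)],s))
print(goto([.657,.0292,.1],st=s))
E
```

```text
[array([  4.8, -31.5,  -5. ]), array([ 4.7, 30.2, -5. ]), array([32.7, -0.7, -5. ]), array([-31.5,  -0.7,  -5. ])]
[array([24.3,  0.8, -5. ]), array([ -5.9, -23.9,  -5. ]), array([-13.7,  16.4,  -5. ]), array([-19.2,  23.3,  -5. ])]
[array([  3. , -30.7,  66.4]), array([ 3. , 33. , 66.3]), array([33.3,  1.3, 66.3])]
(array([0.1 , 0.06, 4.83]), None)
```

Call:
step_arm(
  motion=[
    [0.02, 0.15, 0.5, 0, 5],
    [0.02, 0.15, 1.2, 0, 5],
    [0.02, 0.15, 2.0, 0, 5],
    [0.02, 0.15, 2.8, 0, 5],
    [0.02, 0.15, 3.6, 0, 5],
    [0.02, 0.15, 4.3, 0, 5],
    [0.02, 0.15, 4.9, 0, 5],
    [0.02, 0.15, 5.3, 0, 5],
    [0.02, 0.15, 5.5, 0, 5],
    [0.02, 0.15, 5.5, 0, 5],
  ],
)

```text
time_s: 39.75
ee_pos: [0.6566, 0.0304, 0.0931]
ee_rot: [-0.0, -0.408, 0.913, 0.0]
contact_force: [-0.2, 0.2, -3.5]
finger_gap: 0.717
```

Call:
step_arm(
  motion=[
    [0, 0, 0.2, 0, 5],
    [0, 0, 0.3, 0, 5],
    [0, 0, 0.4, 0, 5],
    [0, 0, 0.4, 0, 5],
  ],
)

```text
time_s: 40.15
ee_pos: [0.6568, 0.0304, 0.0895]
ee_rot: [0.0, -0.408, 0.913, -0.0]
contact_force: [0.6, -0.3, -2.5]
finger_gap: 0.718
```

Call:
step_arm(
  motion=[
    [0, 0, 0.1, 0, 5],
    [0, 0, 0.2, 0, 5],
    [0, 0, 0.2, 0, 5],
  ],
)

```text
time_s: 40.45
ee_pos: [0.6569, 0.0304, 0.0894]
ee_rot: [0.0, -0.408, 0.913, -0.0]
contact_force: [-2.7, -0.1, 8.0]
finger_gap: 0.714
```

Call:
step_arm(
  motion=[
    [0, 0, 0, 0, 8.5],
    [0, 0, 0, 0, 8.5],
    [0, 0, 0, 0, 8.5],
    [0, 0, -0.5, 0, 8.5],
    [0, 0, -3, 0, 8.5],
    [0, 0, -7, 0, 8.5],
    [0, 0, -10, 0, 8.5],
    [0, 0, -11, 0, 8.5],
    [0, 0, -11, 0, 8.5],
    [0, 0, -11, 0, 8.5],
  ],
)

```text
time_s: 41.45
ee_pos: [0.6557, 0.0306, 0.196]
ee_rot: [-0.001, -0.408, 0.913, 0.001]
contact_force: [-0.4, -0.7, -1.1]
finger_gap: 0.997
```

```bash
python3 - <<'E'
from h import *
s=state();print(s['time_s'],s['ee_pos'],yaw(s),s['contact_force'],s['finger_gap'])
im=capture('wrist');cv2.imwrite('pics/w16.png',im)
a=cv2.resize(im[130:250,223:343],None,fx=3.5,fy=3.5,interpolation=2)
sc=capture('scene');b=cv2.resize(sc[150:210,260:320],None,fx=7,fy=7,interpolation=2)
cv2.imwrite('pics/c16.png',np.hstack([a,b[:420]]))
cv2.imwrite('pics/top16.png',capture('top'))
print(goto([.46,-.02,.16],90))
E
```

```text
41.45 [0.65565928 0.03055811 0.19600956] (np.float64(-131.83670131702468), np.float64(138.16313688642754)) [-0.44805884 -0.65397858 -1.05092248] 0.9965154612779892
(array([16.79, 11.17,  3.59]), np.float64(48.15973766071431))
```

View pics/c16.png

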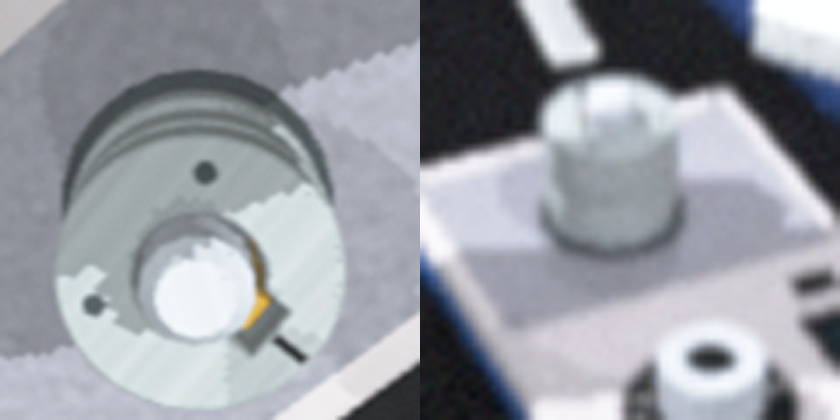

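View pics/top16.png

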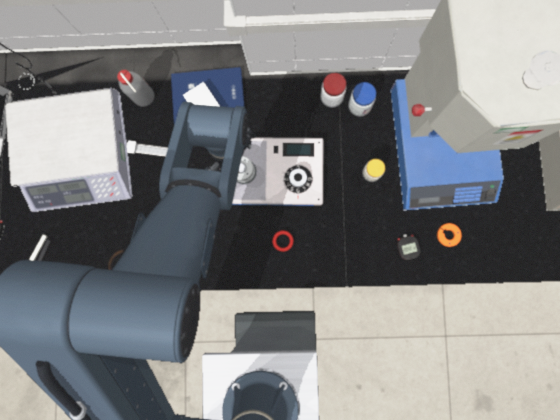

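```bash
python3 - <<'E'
from h import *
p=ray('top',(283,241),.016);print(p)
print(goto([p[0],p[1],.15],90))
E
```

```text
[ 0.45966105 -0.0770048   0.016     ]
(array([21.06,  7.39,  4.59]), np.float64(48.15973766071431))
```

Call:
step_arm(
  motion=[
    [3, 1, 0, 8.5, 8.5],
    [7, 2.5, 0, 17, 8.5],
    [11, 4, 0, 25.5, 8.5],
    [15, 5.4, 0, 34, 8.5],
    [19, 6.7, 1.5, 42.5, 8.5],
    [21, 7.4, 3, 48, 8.5],
    [21, 7.4, 4.6, 48, 8.5],
    [21, 7.4, 4.6, 48, 8.5],
    [21, 7.4, 4.6, 48, 8.5],
    [21, 7.4, 4.6, 48, 8.5],
  ],
)

```text
time_s: 42.6
ee_pos: [0.4623, -0.0767, 0.1516]
ee_rot: [0.0, -0.002, 1.0, -0.0]
contact_force: [-0.3, 0.2, 0.1]
finger_gap: 0.999
```

```bash
python3 - <<'E'
from h import *
s=state();print(s['time_s'],s['ee_pos'],yaw(s))
im=capture('wrist');cv2.imwrite('pics/w17.png',im)
P=rectify('wrist',(.4597,-.077),.016,st=s,img=im); cv2.imwrite('pics/r17.png',P)
h=cv2.cvtColor(P,cv2.COLOR_BGR2HSV); m=((h[...,1]>150)&(h[...,2]>60)).astype(np.uint8)
cs,_=cv2.findContours(m,0,1); c=max(cs,key=cv2.contourArea); (u,v),r=cv2.minEnclosingCircle(c)
n=P.shape[0]; C=(.4597+(u-n/2)*.00025,-.077-(v-n/2)*.00025); print(C,r*.25)
print(goto([*C,.009],st=s))
E
```

```text
42.6 [ 0.46229875 -0.07666522  0.15155569] (np.float64(-179.79312472223071), np.float64(90.2068569435165))
(0.45863306732177733, -0.075244384765625) 30.84705352783203
(array([ 0.38,  0.15, 14.26]), None)
```

View pics/r17.png

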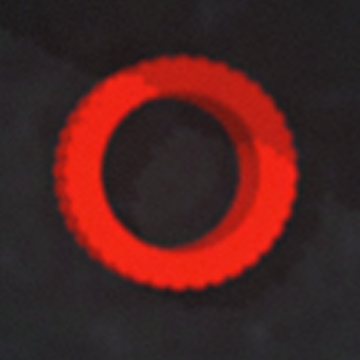

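Call:
step_arm(
  motion=[
    [0.23, 0.16, 4, 0, 8.5],
    [0.23, 0.16, 8, 0, 8.5],
    [0.23, 0.16, 11.5, 0, 8.5],
    [0.23, 0.16, 13.5, 0, 8.5],
    [0.23, 0.16, 14.1, 0, 8.5],
    [0.23, 0.16, 14.3, 0, 8.5],
    [0.23, 0.16, 14.3, 0, 8.5],
    [0.23, 0.16, 14.3, 0, 8.5],
    [0.23, 0.16, 14.3, 0, 4],
    [0.23, 0.16, 14.3, 0, 4],
    [0.23, 0.16, 14.3, 0, 4],
    [0.23, 0.16, 14.3, 0, 4],
    [0.23, 0.16, 14.3, 0, 4],
    [0.23, 0.16, 14.3, 0, 4],
  ],
)

```text
time_s: 44.05
ee_pos: [0.4596, -0.0753, 0.01]
ee_rot: [0.001, -0.002, 1.0, -0.0]
contact_force: [0.1, -0.1, 12.7]
finger_gap: 0.66
```

Call:
step_arm(
  motion=[
    [0, 0, -0.5, 0, 4],
    [0, 0, -3, 0, 4],
    [0, 0, -8, 0, 4],
    [0, 0, -13, 0, 4],
    [0, 0, -16, 0, 4],
    [0, 0, -17.5, 0, 4],
    [0, 0, -17.5, 0, 4],
  ],
)

```text
time_s: 44.75
ee_pos: [0.4603, -0.0755, 0.1858]
ee_rot: [0.003, -0.002, 1.0, -0.001]
contact_force: [0.0, -0.5, -2.2]
finger_gap: 0.665
```

```bash
python3 - <<'E'
from h import *
s=state(); print(s['time_s'],s['ee_pos'],yaw(s))
print(goto([.657,.029,.15]))
E
```

```text
44.75 [ 0.46033255 -0.07549292  0.18578521] (np.float64(-179.82759465733656), np.float64(90.17166206768994))
(array([-19.68,  10.4 ,   3.66]), None)
```

Call:
step_arm(
  motion=[
    [-3, 1.6, 0, 0, 4],
    [-7, 3.7, 0, 0, 4],
    [-11, 5.8, 0, 0, 4],
    [-15, 7.9, 0, 0, 4],
    [-18, 9.5, 0, 0, 4],
    [-19.7, 10.4, 1, 0, 4],
    [-19.7, 10.4, 2.5, 0, 4],
    [-19.7, 10.4, 3.6, 0, 4],
    [-19.7, 10.4, 3.6, 0, 4],
    [-19.7, 10.4, 3.6, 0, 4],
    [-19.7, 10.4, 3.6, 0, 4],
  ],
)

```text
time_s: 45.85
ee_pos: [0.6556, 0.0289, 0.1478]
ee_rot: [0.0, -0.001, 1.0, -0.0]
contact_force: [0.2, 0.0, -0.2]
finger_gap: 0.661
```

```bash
python3 - <<'E'
from h import *
s=state();print(s['time_s'],s['ee_pos'],yaw(s),s['contact_force'],s['finger_gap'])
im=capture('wrist');cv2.imwrite('pics/w18.png',im); crop(im,280,260,90,4,'pics/c18.png')
R=rot(s['ee_rot']);print(R.T@(np.array([.657,.029,.108])-s['ee_pos'])*1000)
E
```

```text
45.85 [0.65556238 0.02886246 0.14780649] (np.float64(-179.885719305149), np.float64(90.1142786039444)) [ 0.20751764  0.04762893 -0.20551182] 0.6606023576192882
[-1.4233094   0.13863739 39.80699623]
```

View pics/c18.png

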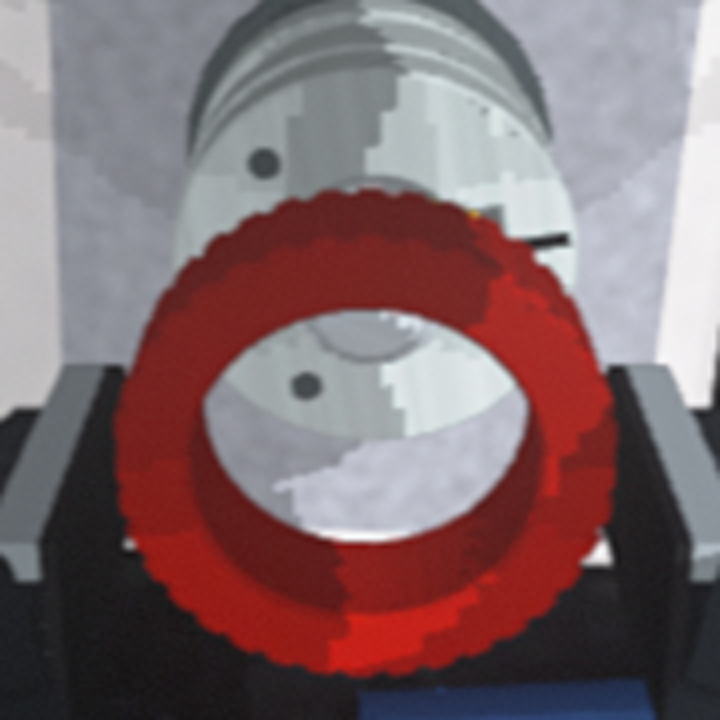

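```bash
python3 - <<'E'
from h import *
s=state()
for o in (.006,.008):
    z=s['ee_pos'][2]+o
    print(T5([(190,450,z),(540,450,z),(366,310,z),(366,612,z),(115,430,z),(617,430,z),(366,190+40,z),(366,674,z)],s))
print(T5([(374,360,.106),(174,240,.094),(578,240,.094),(375,68,.094)],s))
E
```

```text
[array([  2.2, -20.6,  -6. ]), array([ 2.2, 19.2, -6. ]), array([19.8, -0.6, -6. ]), array([-20. ,  -0.6,  -6. ]), array([  4.8, -28.9,  -6. ]), array([ 4.8, 27.8, -6. ]), array([29.2, -0.6, -6. ]), array([-29.1,  -0.6,  -6. ])]
[array([  3.4, -20.3,  -8. ]), array([ 3.4, 18.9, -8. ]), array([20.7, -0.6, -8. ]), array([-18.4,  -0.6,  -8. ]), array([  6. , -28.5,  -8. ]), array([ 6. , 27.3, -8. ]), array([30. , -0.6, -8. ]), array([-27.4,  -0.6,  -8. ])]
[array([-12.4,   0.6,  42.2]), array([  2.3, -30.7,  54.2]), array([ 2.3, 32.7, 54.1]), array([30.3,  0.8, 54.1])]
```

Call:
step_arm(
  motion=[
    [-0.15, 0.13, 0.7, 0, 4],
    [-0.15, 0.13, 1.7, 0, 4],
    [-0.15, 0.13, 2.7, 0, 4],
    [-0.15, 0.13, 3.5, 0, 4],
    [-0.15, 0.13, 4.0, 0, 4],
    [-0.15, 0.13, 4.3, 0, 4],
    [-0.15, 0.13, 4.4, 0, 4],
    [-0.15, 0.13, 4.4, 0, 4],
  ],
)

```text
time_s: 46.7
ee_pos: [0.6568, 0.0309, 0.104]
ee_rot: [-0.001, -0.002, 1.0, -0.0]
contact_force: [-2.8, -0.1, 4.7]
finger_gap: 0.663
```

Call:
step_arm(
  motion=[
    [0, 0, 0, 0, 8.5],
    [0, 0, 0, 0, 8.5],
    [0, 0, 0, 0, 8.5],
    [0, 0, -0.5, 0, 8.5],
    [0, 0, -3, 0, 8.5],
    [0, 0, -7, 0, 8.5],
    [0, 0, -9, 0, 8.5],
    [0, 0, -9, 0, 8.5],
    [0, 0, -9, 0, 8.5],
  ],
)

```text
time_s: 47.6
ee_pos: [0.6572, 0.0308, 0.1936]
ee_rot: [0.0, -0.001, 1.0, -0.0]
contact_force: [-0.4, -0.1, 0.2]
finger_gap: 0.993
```

```bash
python3 - <<'E'
from h import *
s=state();print(s['time_s'],s['ee_pos'],yaw(s),s['contact_force'],s['finger_gap'])
im=capture('wrist');cv2.imwrite('pics/w19.png',im)
print(goto([.631,-.122,.18],0))
E
```

```text
47.6 [0.65723262 0.03081268 0.19356471] (np.float64(-179.83701460007097), np.float64(90.16298279623487)) [-0.38866681 -0.08099909  0.15587733] 0.9925344036754682
(array([  2.59, -15.28,   1.24]), np.float64(-89.83261448944967))
```

View pics/w19.png

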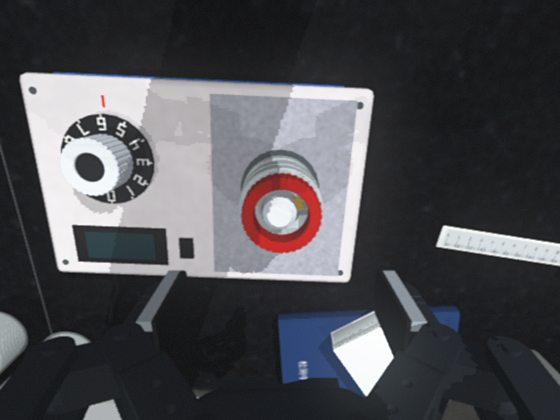

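Call:
step_arm(
  motion=[
    [0.7, -4, 0, 8.5, 8.5],
    [1.4, -8, 0, 17, 8.5],
    [2.1, -12, 0, 25.5, 8.5],
    [2.6, -15.3, 0, 34, 8.5],
    [2.6, -15.3, 0, 42.5, 8.5],
    [2.6, -15.3, 0, 51, 8.5],
    [2.6, -15.3, 0, 59.5, 8.5],
    [2.6, -15.3, 0, 68, 8.5],
    [2.6, -15.3, 0, 76.5, 8.5],
    [2.6, -15.3, 0, 85, 8.5],
    [2.6, -15.3, 0, 90, 8.5],
    [2.6, -15.3, 0, 90, 8.5],
    [2.6, -15.3, 0, 90, 8.5],
  ],
)

```text
time_s: 48.95
ee_pos: [0.631, -0.122, 0.1918]
ee_rot: [-0.001, 0.705, 0.709, -0.001]
contact_force: [0.8, 0.2, 0.4]
finger_gap: 0.994
```

```bash
python3 - <<'E'
from h import *
s=state();print(s['time_s'],s['ee_pos'],yaw(s),s['contact_force'],s['finger_gap'])
im=capture('wrist');cv2.imwrite('pics/w20.png',im)
P=np.hstack([rectify('wrist',(.631,-.122),z,half=.05,st=s,img=im) for z in (.071,.043)])
for k in (200,600): cv2.line(P,(k,0),(k,400),(0,0,255),1)
cv2.line(P,(0,200),(800,200),(0,0,255),1)
cv2.imwrite('pics/r20.png',P)
E
```

```text
48.95 [ 0.63101572 -0.12201307  0.1918192 ] (np.float64(90.2711390389756), np.float64(0.27129097810866226)) [0.78366738 0.22157115 0.43478211] 0.9936377414132546
```

View pics/r20.png

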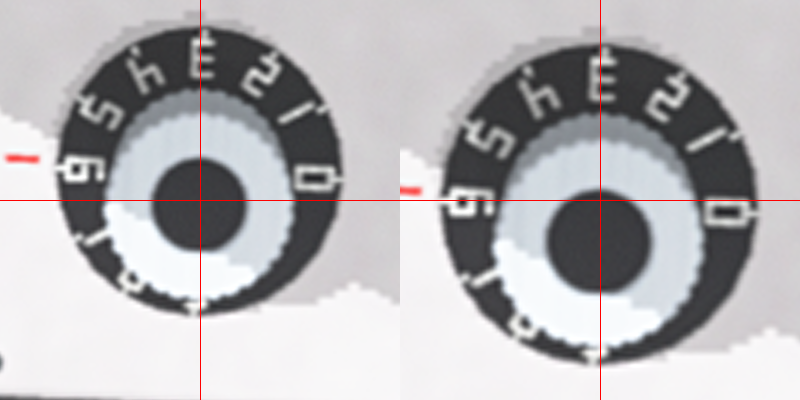

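Call:
step_arm(
  motion=[
    [-0.12, 0, 3, 0, 8.5],
    [-0.12, 0, 7, 0, 8.5],
    [-0.12, 0, 10.5, 0, 8.5],
    [-0.12, 0, 12.6, 0, 8.5],
    [-0.12, 0, 13.3, 0, 8.5],
    [-0.12, 0, 13.3, 0, 8.5],
    [-0.12, 0, 13.3, 0, 8.5],
    [-0.12, 0, 13.3, 0, 3],
    [-0.12, 0, 13.3, 0, 3],
    [-0.12, 0, 13.3, 0, 3],
    [-0.12, 0, 13.3, 0, 3],
    [-0.12, 0, 13.3, 0, 3],
    [-0.12, 0, 13.3, 0, 3],
  ],
  newtons=60,
)

```text
time_s: 50.3
ee_pos: [0.6306, -0.1235, 0.0619]
ee_rot: [-0.001, 0.706, 0.708, -0.001]
contact_force: [-4.7, -1.0, 7.1]
finger_gap: 0.527
```

Call:
step_arm(
  motion=[
    [0, 0, -0.2, -8, 3],
    [0, 0, -0.2, -16, 3],
    [0, 0, -0.2, -24, 3],
    [0, 0, -0.2, -32, 3],
    [0, 0, -0.2, -40, 3],
    [0, 0, -0.2, -48, 3],
    [0, 0, -0.2, -55, 3],
    [0, 0, -0.2, -60, 3],
    [0, 0, -0.2, -60, 3],
    [0, 0, -0.2, -60, 3],
  ],
)

```text
time_s: 51.3
ee_pos: [0.6313, -0.1231, 0.0621]
ee_rot: [-0.001, 0.258, 0.966, 0.0]
contact_force: [0.1, 0.8, -3.3]
finger_gap: 0.523
```

Call:
step_arm(
  motion=[
    [0, 0, 0, 0, 8.5],
    [0, 0, 0, 0, 8.5],
    [0, 0, 0, 0, 8.5],
    [0, 0, -0.5, 0, 8.5],
    [0, 0, -4, 0, 8.5],
    [0, 0, -8, 0, 8.5],
    [0, 0, -12, 0, 8.5],
    [0, 0, -13, 0, 8.5],
    [0, 0, -13, 0, 8.5],
    [0, 0, -13, 0, 8.5],
  ],
)

```text
time_s: 52.3
ee_pos: [0.631, -0.1232, 0.1916]
ee_rot: [-0.001, 0.257, 0.966, 0.0]
contact_force: [-1.0, 0.5, 0.4]
finger_gap: 0.994
```

```bash
python3 - <<'E'
from h import *
s=state();print(s['time_s'],s['ee_pos'],yaw(s),s['contact_force'],s['finger_gap'])
im=capture('wrist');cv2.imwrite('pics/w21.png',im)
P=rectify('wrist',(.631,-.122),.043,half=.05,st=s,img=im)
cv2.imwrite('pics/r21.png',np.hstack([im[:400],P]))
E
```

```text
52.3 [ 0.63098247 -0.12319069  0.191629  ] (np.float64(150.1585449482506), np.float64(60.15856877900901)) [-1.03338779  0.48909344  0.37119625] 0.994192631863196
```

View pics/r21.png

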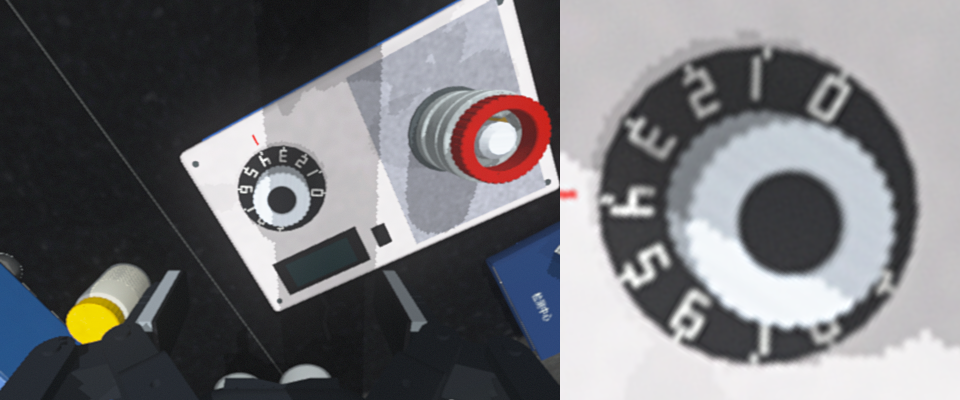

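```bash
python3 - <<'E'
from h import *
sc=capture('scene');b=cv2.resize(sc[140:240,240:360],None,fx=4.2,fy=4.2,interpolation=2)
t=capture('top');print(b.shape,state()['contact_force'])
cv2.imwrite('pics/f.png',np.hstack([b[:420],t[:,60:350]]))
E
```

```text
(420, 504, 3) [-0.27341007  0.39255057 -1.28520936]
```

View pics/f.png

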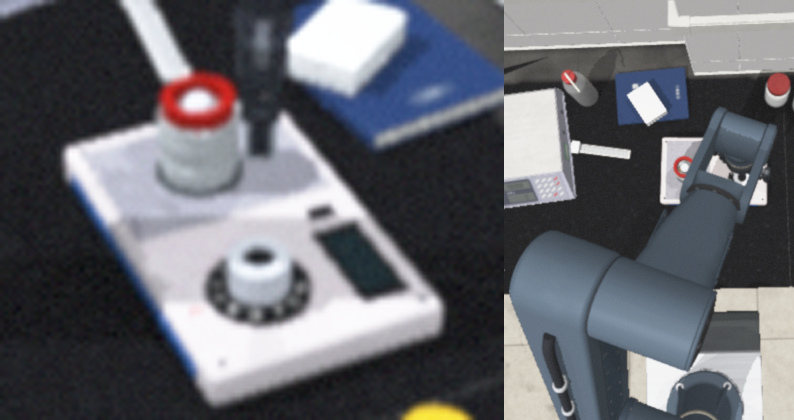

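Collar flat on the stack, sleeve at 4, arm clear. Handing in.

```bash
python3 - <<'E'
from rig import *
print(finish_job())
E
```

```text
the job is handed in; nothing more can be done
None
```

I handed the job in at about 52 s of robot time, with all four steel discs on the spindle. I had set the collar aside first. Each disc went down over the brass key and made contact at about its expected height. The collar is back on top, and I turned the sleeve from 6 to 4.

- **Last pictures:** the stack and collar look flat and centred. The 4 lines up with the red index as the 6 did before, and the gripper was open and about 12 cm above the sleeve. I never turned the arm towards the jar, stopwatch, rule or orange look-alike, but I did not measure their final positions.
- **Failed grasp:** on the fourth disc the fingers closed over its upper face because the tool was about 4 mm too high, pressing with about 21 N. The disc stayed where it was within about 3 mm, and a lower second try held it.
- **Moved collar:** the collar had shifted about 6 cm on the worktop while set aside. I found it again in the top picture and fetched it from there.
- **Disagreement:** the second disc made contact about 3 mm higher than I expected. I had misjudged how high on the disc the fingers gripped, and the picture after release showed it flat on the first disc.

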